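# Spring a clamp link off the mask holder with a forked spring-bar tool

### The job

Take the blue clamp link off the mask holder: with the red forked tool, fork the spring bar between its brass collar and the lug, press the collar towards the link just until the bar's tip is clear of its hole, never so hard that the bar bends or the lugs are pried, then lift that end and let the tip spring out onto the top of the lug. Put the tool back on its rest, then draw the link out of its other lug and stand it gently upright inside the glass dish. Leave the rest of the bench as it is.

Things in the scene. Friction and masses are not known exactly. Their poses are not given: they have to be found in the camera images.
- mask_holder: Dark grey square plate 150 x 150 x 10 mm with a round hole, screwed to the bench. Origin: centre of its underside; x points away from the robot, y along the clamp hinge's bar towards its sprung end, z up. The bar's axis lies along y at x = -45, z = 32 mm, between two aluminium lugs (lug_a, lug_b), each 18 mm wide in x and up to z = 38 mm; each has a screwed foot on its outer side, up to z = 18.
- lug_b (a point): Lug of the sprung end: middle of the mouth of its hole (7 mm in diameter, right through) on its inner face, at x = -45, y = 39.5, z = 32 mm in the holder's frame. The lug is 10 mm thick; its top is 6 mm above this point.
- lug_a (a point): Lug of the fixed end: middle of the mouth of its blind hole (7 mm in diameter, 7 mm deep) on its inner face, at x = -45, y = -23, z = 32 mm in the holder's frame.
- clamp_link: Blue clamp link, about 0.1 kg, standing between the lugs: block 16 (x) x 40 (y) x 30 (z) mm; above it a thumb tab 12 (x) x 26 (y) mm up to z = 52, to be gripped across x; toe to x = 31 mm, its top at z = 18 (bolt 21). Origin: underside, middle of the block; axes as the holder's (y to the sprung end); bar axis at x = 0, z = 22. End float along y up to 2.5 mm.
- link_pivot (a point): Outer end of the link's fixed pivot, 5 mm in diameter, at y = -28, z = 22 mm in the link's frame; it sticks in lug_a's hole. Behind it, at y = -23, a round shoulder: a push towards lug A first slides the link until this butts on the lug (pivot then 5 mm deep), and only then does the spring give. Once the sprung end is free, the pivot is drawn out along +y.
- spring_bar (a joint): How far the sprung bar is pressed into the link, 0 (out) to 0.0052 m (hard stop). A 5 mm steel rod on the link's +y side with a brass collar, 13 mm in diameter, 3 mm thick. Pressing starts at 4 N and takes 8 N at the stop; beyond, the force climbs steeply, and over 15 N bends the bar. With the shoulder butted the tip stands 4 mm in lug_b's hole: press 4 to 5.2 mm to clear it.
- collar_face (a point): Centre of the collar's face that looks to lug B (+y), on the bar's axis. Bar out: 30.5 mm from the link's origin along y. With the shoulder butted, 9 mm of bare bar lies between this face and lug B (less with float): the place for the fork.
- bar_tip (a point): Centre of the flat end of the sprung bar, 13 mm beyond the collar face.
- fork_tool: Forked spring-bar tool, 70 g, 137 mm long, lying level on its rest. Handle red with black ribs, 80 (x) x 14 (y) x 16 (z) mm, gripped across y. Origin: middle of the handle's underside; x along the handle to the fork, z up. Fork: steel blade 3 mm thick in y, its two 4 mm tines one above the other, 7.5 mm apart, centred at z = 8 mm, from the notch's bottom at x = 79 to flared tips at x = 97 mm.
- fork_notch (a point): Bottom of the fork's notch, at x = 79, z = 8 mm in the tool's frame; the bar's axis lies 2.5 mm in front of it when the fork is fully on.
- tool_rest: Black tool rest fixed to the bench, base 84 x 36 x 5 mm, with two notched posts (8 mm thick, at x = -32 and +32 mm) that carry the handle's underside 22 mm above the bench; notches 19 mm wide between cheeks up to z = 33 mm. Origin: centre of its underside; x along the tool, fork end at +x. The tool starts with its origin within 4 mm of straight above this one.
- dish: Round open glass dish, 110 mm outside diameter, 22 mm high, 350 g, 4 mm thick floor, inner floor about 100 mm across. Origin: centre of its underside.
- link_mid (a point): Point of the link's underside below the middle of its whole outline (bar and toe included), at x = 5, y = 8, z = 0 mm in the link's frame.
- loupe: Black loupe, 36 mm in diameter, 30 mm high, standing loose on the bench. A bystander. Origin: centre of its underside.
- eyepiece: Black eyepiece, 34 mm in diameter, 40 mm high, standing loose on the bench. A bystander. Origin: centre of its underside.
There are look-alikes about, which are no part of the job. Of the things that look like the clamp_link, the larger one is meant.

How it is judged:
On the way, in this order (a step that is already met when the one before it is completed fails the run):
1. the forked tool presses the spring bar in until its tip is clear of the lug's hole (value of joint spring_bar above 0.0037 m and contact force between fork_tool and clamp_link above 2 N and z of bar_tip in the frame of mask_holder below 0.036 m), for 0.05 s.
2. the sprung end is lifted out, its tip sprung out again and resting on top of the lug, no finger on the link (z of bar_tip in the frame of mask_holder above 0.0385 m and y of bar_tip in the frame of mask_holder above 0.04 m and value of joint spring_bar below 0.0015 m and contact force between the fingers and clamp_link below 0.5 N), for 0.2 s.
At the end, for the whole second after the job is handed in: The clamp link stands upright (within 7 degrees) and still on the floor of the glass dish, its outline's middle within 20 mm of the dish's centre, its spring bar fully out; the forked tool lies still on its rest, seated in both notches and within 15 mm of where it lay along the rest (horizontal distance between link_mid and dish below 0.02 m and z of clamp_link in the frame of dish below 0.008 m and angle between clamp_link's own z axis and vertical below 0.12 rad and linear speed of each of clamp_link, fork_tool below 0.02 m/s and value of joint spring_bar below 0.001 m and horizontal distance between fork_tool and tool_rest below 0.015 m and z of fork_tool in the frame of tool_rest below 0.026 m and angle between fork_tool's own z axis and vertical below 0.15 rad and angle between the x axis of fork_tool and the x axis of tool_rest, either way round below 0.15 rad); the robot touches nothing.
It fails at once if the forked tool forced the spring bar or the link with over 15 N (contact force between fork_tool and clamp_link above 15 N).
It fails at once if the link or its bar was pried against the holder and its lugs with over 35 N (contact force between clamp_link and mask_holder above 35 N).
It fails at once if the link was dropped or banged onto the glass dish (over 40 N) (contact force between clamp_link and dish above 40 N).
It fails at once if the glass dish was pushed away (distance of dish from where it was at the start of the episode above 0.02 m).
It fails at once if the loupe or the eyepiece was knocked or moved (distance of any of loupe, eyepiece from where it was at the start of the episode above 0.015 m).
It also fails if it takes over 69 s, if anything falls off the work surface, if the arm or the gripper's body presses on something with over 40 N, if the wrist force passes 120 N, or if a joint passes its speed limit or range.

### The arm

A 7-joint arm with a two-finger parallel gripper is mounted at the origin on a cart in front of the work surface, level with it; the furniture and walls round the work are solid. World frame = base frame: x ahead of the robot, y to its left, z up, the work surface at z = 0. Lengths are in m, angles in rad, forces in N, time in s.
With the tool pointing down it reaches from about 0.4 to 0.85 m from the base axis. Payload 10.4 kg.
Tool frame: the origin (TCP) lies on the centre line of the jaws, within the pads' length; the fingertips stand r.finger_overhang ahead of it and the grasp point (between the pads) lies 5 mm behind it (r.finger_overhang is the distance from the TCP to the fingertips, in m); z points along the fingers, y is the line along which they close (so a half turn about z gives the same grasp; the last joint's range is limited). The gripper opens to 87 mm and grips with 3 to 60 N. Pads are 19 mm wide; open, the fingers measure 117 mm over their backs; the gripper's body (75 mm by 190 mm) begins 51 mm behind the grasp point.
Start: joints at [1.091, 0.332, -0.065, 1.46, 0.022, 1.35, -0.088], TCP at [0.276, -0.561, 0.237] pointing down, gripper open.
Joint ranges: [-2.6, 2.6], [-0.5, 2.12], [-1.47, 1.34], [0.16, 2.42], [-1.27, 4.41], [0.06, 2.06], [-2.6, 2.6]. Speed limits (rad/s): [2.22, 2.22, 2.79, 2.79, 3.14, 3.14, 3.14].

### API

Orientations are given as a unit quaternion [x, y, z, w].
In Python, from bench import read_state, viewer, r gives the robot as it stands.
- The arm moves only by the tool carry_out, never from a script. Its argument "moves" is a list of rows, each a list of 6 numbers: the shift along the tool's x, y, z in units of 40 mm (1.0 is 40 mm), then the turn, a rotation vector about the tool's x, y, z in units of 8 degrees (1.0 is 8 degrees). A call has 1 to 20 rows; each row shifts and turns the commanded pose from where the row before left it, along the tool's axes as they then stand; what a row does not reach is not made up. A row lasts 1/8 s, in which the tool goes at most 62.5 mm and 10.7 degrees, less where a joint would pass 70% of its speed; a pose out of reach is approached as far as the arm can. A call is refused whole if a number of a shift passes 1 or a number of a turn 1, either way. A call with a gripper value outside its range is refused whole. "fingers" is the finger opening in mm, from 0 to 87, set as the call begins (left out, the last holds). The fingers move at their own pace and stop on an object; "force" is the grip in N (left out, the last holds). Time passes only in rows, so rows that do not move let the fingers close. It gives the time, the measured TCP pose, the force, the opening and the grip force at its end, in the units of the state.
- read_state(): the state, without advancing time (a new reading comes with each control period).
- viewer.camera(name): name is "side" or "top" or "wrist"; returns a dict with "pixels" (384x512x3 uint8, red, green, blue), "range_z" (384x512 float32, m along the optical axis (not along the pixel's ray), 0 where there is no reading), "fx", "fy", "cx", "cy" (pixels), "xyz" and "orientation" of the camera in the world. Camera axes: x right, y down, z forward; pixel columns grow to the right and rows downward; lengths in m; the calibration is good to about 2 mm. A picture is of the moment at which its call begins.
- r.close_job(): hands the job in; it is judged then, once.
The state is a dict: "time": time; "joint_positions": joint angles; "joint_vel": joint speeds; "joint_torque": joint torques, N m; "ee_pos": TCP position; "eef_rot": TCP orientation; "ft_force": force on the tool from outside, world axes, zero at the start; "torque": the same for the moment, N m; "width": finger opening in m; "grip_force": force on a finger pad.
Only numpy, scipy, OpenCV 4.12 (cv2) and the standard library are available. Lean on these libraries where they do the work, as an engineer would, in place of code of your own. Each camera call takes 0.05 s, during which the arm holds its last target. There are 200 camera calls.

## Working session

There is one attempt and no reset: what is moved stays moved. The work goes in short steps, Python scripts to look and compute and a tool call to move; the robot and the scene stay as the last step left them, time stands still between calls to the robot, and variables do not carry over. Pictures are saved under pics/ and viewed, at most 10 in all, crops included, and the job is handed in when it is done.

Besides the shell and the picture viewer there is one more tool, called after "Emit:" as name(argument=value, ...), one argument or row to a line, values as JSON. carry_out: Moves the arm, as the interface text tells. Its arguments: {"type":"object","properties":{"moves":{"type":"array","items":{"type":"array","items":{"type":"number"}}},"fingers":{"type":"number"},"force":{"type":"number"}},"required":["moves"]}

```bash
ls; mkdir -p pics; cat > h.py <<'E'
import numpy as np, cv2
from scipy.spatial.transform import Rotation as R
from bench import read_state, viewer, r
def grab(n):
    c=viewer.camera(n); np.savez(f'/tmp/{n}.npz',**c); return c
def load(n): return dict(np.load(f'/tmp/{n}.npz'))
def cloud(c):
    v,u=np.mgrid[0:384,0:512]; z=c['range_z']
    p=np.stack([(u-c['cx'])/c['fx']*z,(v-c['cy'])/c['fy']*z,z],-1)
    return p@R.from_quat(c['orientation']).as_matrix().T+c['xyz']
def ray(c,u,v,h):
    d=R.from_quat(c['orientation']).as_matrix()@np.array([(u-c['cx'])/c['fx'],(v-c['cy'])/c['fy'],1])
    return c['xyz']+d*(h-c['xyz'][2])/d[2]
def proj(c,p):
    q=(np.asarray(p)-c['xyz'])@R.from_quat(c['orientation']).as_matrix()
    return q[...,0]/q[...,2]*c['fx']+c['cx'],q[...,1]/q[...,2]*c['fy']+c['cy']
def save(n,im): cv2.imwrite(f'pics/{n}.png',im[...,::-1])
E
python3 - <<'E'
from h import *
np.set_printoptions(precision=4,suppress=True)
s=read_state(); print(s['time'],s['ee_pos'],s['eef_rot'],s['width'],r.finger_overhang)
ims=[]
for n in('top','side'):
    c=grab(n); print(n,c['xyz'],R.from_quat(c['orientation']).as_matrix().tolist(),c['fx'],c['fy']); ims.append(c['pixels'])
save('a_top',cv2.resize(ims[0],(800,600)));save('a_side',cv2.resize(ims[1],(800,600)))
E
```

```text
pics
0.0 [ 0.2755 -0.5606  0.2357] [ 0.974   0.2264 -0.0002 -0.0007] 0.08713987121527511 0.014
top [0.4558 0.1979 0.9334] [[0.022088447871217103, -0.9924965604556311, 0.12026087457848605], [-0.999611816614959, -0.02396790847003883, -0.014204064464556646], [0.01697988675998649, -0.11990044556761943, -0.9926407036779745]] 484.56623615289806 484.56623615289806
side [0.2971 0.9076 0.408 ] [[-0.9427811706588047, -0.12026731715951344, 0.31096533034161], [-0.33241303615785694, 0.41120797972698536, -0.8487694450209471], [-0.025792201215269622, -0.903572780594958, -0.42765756455880305]] 386.4020577573336 386.4020577573336
```

View pics/a_top.png

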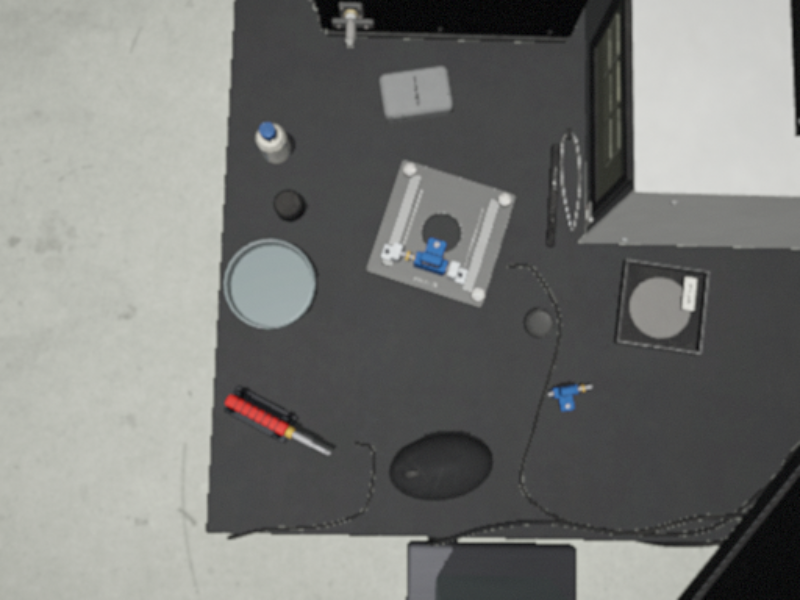

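View pics/a_side.png

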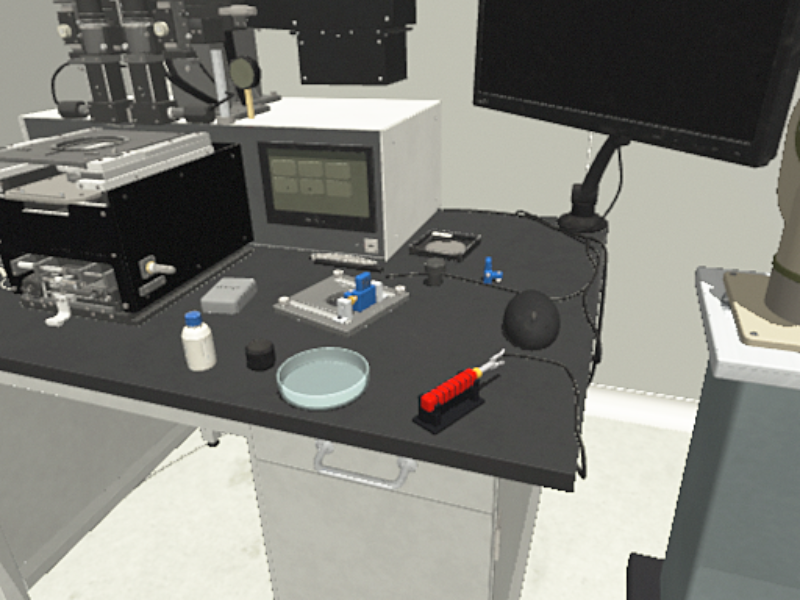

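The top view shows the holder at about (440,232), with the link in it at (432,257) and its sprung brass end on the left at (405,256). The dish is at (270,283), and the tool is at (265,415) with its fork pointing lower right. There are two link candidates: (432,257), which is the larger and sits in the holder, and (570,395), which is smaller and loose on the bench. I take the first, and I'll confirm it in a crop.

```bash
cat > m.py <<'E'
from h import *
np.set_printoptions(precision=4,suppress=True)
c=load('top');P=cloud(c);im=c['pixels'];hsv=cv2.cvtColor(im,cv2.COLOR_RGB2HSV)
H,S,V=[hsv[...,i].astype(int) for i in range(3)]
def blobs(m,name,amin=15):
    n,l,st,ce=cv2.connectedComponentsWithStats(m.astype(np.uint8))
    for i in range(1,n):
        if st[i,4]>=amin:
            q=P[l==i]; print(name,st[i],ce[i].round(1),'med',np.median(q,0),'zmax',np.percentile(q[:,2],95), cv2.minAreaRect((q[:,:2]*1000).astype(np.float32)))
blobs((S>150)&((H<8)|(H>172))&(V>80),'red')
blobs((S>120)&(H>100)&(H<125)&(V>60),'blue')
w=(S<40)&(V>170); w[:,:]&=(P[...,2]>0.005)&(P[...,2]<0.06); w[:100]=0
blobs(w,'white',8)
b=(V<60)&(P[...,2]>0.02)&(P[...,2]<0.06);b[:,330+20:]=0
blobs(b,'black')
z=P[...,2]; d=(z>0.012)&(z<0.03)&(np.hypot(P[...,0]-.5,P[...,1]-.34)<.15); 
blobs(d,'zband',60)
tip=im[235:330,130:235]
A=cv2.resize(im[145:200,225:345],(720,330),interpolation=cv2.INTER_CUBIC);B=cv2.resize(im[240:300,140:230],(396,264),interpolation=cv2.INTER_CUBIC)
C=cv2.resize(im[235:275,340:394],(324,264)[:2],interpolation=cv2.INTER_CUBIC)
save('b',np.vstack([A,np.hstack([B,C])]))
E
python3 m.py
```

```text
red [144 253  41  26 365] [163.7 264.8] med [0.4425 0.368  0.0373] zmax 0.04012350328830645 ((441.4910583496094, 369.40386962890625), (79.35871887207031, 18.24658203125), 64.38927459716797)
blue [166  79  10  10  70] [170.9  83.4] med [0.7729 0.3626 0.0734] zmax 0.07598740917842402 ((773.8853759765625, 362.95440673828125), (16.68279266357422, 13.943765640258789), 28.471227645874023)
blue [265 152  21  24 275] [276.5 164.3] med [0.63   0.1647 0.0389] zmax 0.06291937173384567 ((563.0718994140625, 185.85171508789062), (37.25968933105469, 212.6497344970703), 73.66207122802734)
blue [353 246  17  17 171] [361.8 253. ] med [0.474  0.0017 0.0209] zmax 0.04016222069397518 ((456.5945129394531, 89.35432434082031), (30.040119171142578, 214.97561645507812), 8.374354362487793)
white [258 105   8   7  43] [261.8 107.9] med [0.7488 0.1944 0.0196] zmax 0.02216629613333384 ((749.0000610351562, 195.36546325683594), (13.772302627563477, 14.186484336853027), 16.386646270751953)
white [244 113  25  57 386] [255.8 143.6] med [0.6763 0.2047 0.0118] zmax 0.038841741359319226 ((686.7141723632812, 205.0009460
[... 2107 characters left out ...]
9939198074 ((697.7652587890625, 342.3338928222656), (33.9263916015625, 35.0528678894043), 69.79347229003906)
black [335 202   6  13  19] [336.5 208.6] med [0.5542 0.0511 0.0313] zmax 0.03709581781298411 ((554.2453002929688, 49.63655090332031), (23.15601921081543, 4.925853729248047), 13.949197769165039)
black [ 250  278   65   43 1991] [282.5 298.8] med [0.3878 0.1483 0.0372] zmax 0.04523247101647693 ((384.38824462890625, 149.010009765625), (74.55696868896484, 120.76652526855469), 9.547141075134277)
zband [143 156  59  55 319] [171.3 186.8] med [0.5876 0.356  0.0209] zmax 0.02402004545935118 ((594.9871215820312, 361.4234619140625), (100.20857238769531, 109.43048858642578), 12.723857879638672)
```

View pics/b.png

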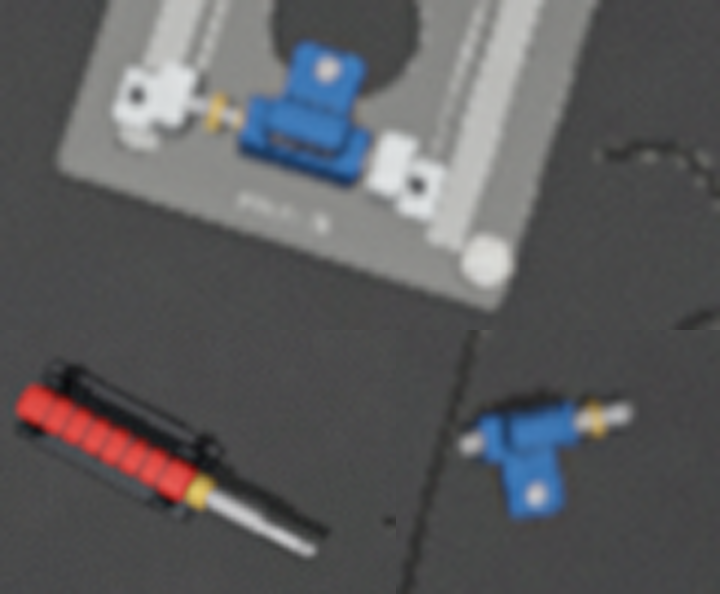

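The crop confirms it: the link seated between the lugs (crop (310,120)), with brass collar and tab, is the larger one. The loose one at the lower right is the small look-alike. The only red tool is on its rest, with the fork toward -x, -y.

```bash
cat >> h.py <<'E'
def plan(pos,yaw):
    "shift in tool units (whole), turn about tool z in units, from the measured pose"
    s=read_state(); Rt=R.from_quat(s['eef_rot']); d=Rt.inv().apply(np.asarray(pos)-s['ee_pos'])
    x=Rt.as_matrix()[:,0]; a=(yaw-np.degrees(np.arctan2(x[1],x[0]))+180)%360-180
    print('shift units',(d/0.04).round(3),'turn units',round(-a/8,3),'tilt',Rt.as_matrix()[:,2].round(4),'t',round(s['time'],2))
E
python3 - <<'E'
from h import *
np.set_printoptions(precision=4,suppress=True)
c=load('top');P=cloud(c)
for (u,v) in [(305.8,188.3)]: print('screw3',ray(c,u,v,.02))
ok=(c['range_z']>0)&(P[...,2]>0.1); 
q=P[ok]
for y0 in np.arange(-.7,.5,.1):
    m=(abs(q[:,1]-y0)<.05)&(q[:,0]>.1)
    if m.any(): print('y',round(y0,2),'x range',q[m,0].min(),q[m,0].max(),'z',q[m,2].max())
c=load('side');P=cloud(c);ok=(c['range_z']>0)&(P[...,2]>0.1)&(P[...,0]<.7)&(P[...,0]>.15);q=P[ok]
for y0 in np.arange(-.9,.5,.1):
    m=(abs(q[:,1]-y0)<.05)
    if m.any(): print('side y',round(y0,2),'x',q[m,0].min(),q[m,0].max(),'z',q[m,2].min(),q[m,2].max())
plan([.435,.356,.15],64.3)
E
```

```text
screw3 [0.5929 0.1072 0.02  ]
y -0.2 x range 0.39658026599250273 0.8623420796294557 z 0.266157950308885
y -0.1 x range 0.2886737891744704 0.8612754706256835 z 0.3699981126858607
y -0.0 x range 0.6621241909436772 0.9306873157565745 z 0.23942962886010477
y 0.1 x range 0.9212338236011812 0.9258899301954282 z 0.11375850629288076
y 0.2 x range 0.9215070760063562 0.9251600717252804 z 0.10925829001036047
y 0.3 x range 0.9219837390063628 0.9241853732925935 z 0.10344790182080932
side y -0.9 x 0.4477228527281441 0.6993114537971274 z 0.10002110152871047 0.14876148508253895
side y -0.4 x 0.6613573214603138 0.6744480381984297 z 0.10262995160864558 0.23504355582116465
side y -0.3 x 0.2808951089222166 0.699833712669618 z 0.10064694180701439 0.4229291369952723
side y -0.2 x 0.389999098648824 0.6999902461077787 z 0.10005228989888593 0.42277257074642294
side y -0.1 x 0.2673522309163967 0.6999976190579091 z 0.10001349521673464 0.4228217523763043
side y -0.0 x 0.1500034779873393 0.6999908694316914 z 0.10001438276851993 0.4103045544583149
side y 0.1 x 0.15001710988149816 0.16450112978106746 z 0.22186557586696518 0.4034339009518714
shift units [ 13.686 -18.804   2.17 ] turn units -4.766 tilt [-0.0006  0.0011 -1.    ] t 0.1
```

```bash
python3 - <<'E'
from h import *
np.set_printoptions(precision=3,suppress=True)
for n,pts in (('side',[(490,90),(750,150),(485,20),(600,60),(780,60),(590,190),(585,150),(310,60),(270,30),(400,60),(790,150),(780,240)]),('top',[(790,470),(740,540),(700,590),(790,590),(490,570),(640,10),(700,120),(600,200)])):
    c=load(n);P=cloud(c)
    for u,v in pts: print(n,u,v,P[int(v*.64),int(u*.64)])
E
```

```text
side 490 90 [ 0.542 -0.269  0.268]
side 750 150 [0.146 0.061 0.24 ]
side 485 20 [ 0.559 -0.29   0.388]
side 600 60 [ 0.341 -0.105  0.333]
side 780 60 [0.136 0.064 0.345]
side 590 190 [ 0.344 -0.303  0.08 ]
side 585 150 [ 0.39  -0.876  0.036]
side 310 60 [ 0.849 -0.145  0.33 ]
side 270 30 [ 1.367 -0.882  0.362]
side 400 60 [ 0.701 -0.221  0.324]
side 790 150 [ 0.085 -0.021  0.226]
side 780 240 [-0.139 -0.874 -0.178]
top 790 470 [ 0.407 -0.152  0.247]
top 740 540 [ 0.346 -0.102  0.253]
top 700 590 [ 0.303 -0.067  0.254]
top 790 590 [ 0.326 -0.095  0.353]
top 490 570 [ 0.121  0.005 -0.701]
top 640 10 [ 0.848 -0.027  0.234]
top 700 120 [ 0.736 -0.084  0.237]
top 600 200 [ 0.69  -0.02   0.108]
```

The dark panel at the lower right is a monitor spanning roughly (0.56,-0.29) to (0.14,0.06) at z from 0.23 to over 0.42. It stands between the arm and the work, so I'll go up and over it and look as I rise.

Emit:
carry_out(
  moves=[
    [0,0,-1,0,0,0],
    [0,0,-1,0,0,0],
    [0,0,-1,0,0,0],
    [0,0,-1,0,0,0],
    [0,0,-1,0,0,0],
    [0,0,-1,0,0,0],
    [0,0,-1,0,0,0],
    [0,0,-1,0,0,0],
    [0,0,-1,0,0,0],
    [0,0,-1,0,0,0],
  ],
)

```text
time: 1.35
ee_pos: [0.2681, -0.5459, 0.5894]
eef_rot: [0.974, 0.226, 0.005, 0.025]
ft_force: [0.3, 0.0, 0.3]
width: 0.0869
grip_force: 0.0
```

```bash
python3 - <<'E'
from h import *
np.set_printoptions(precision=3,suppress=True)
s=read_state(); print(s['ee_pos'],s['joint_positions'])
c=grab('wrist'); print(c['xyz'],c['fx'],R.from_quat(c['orientation']).as_matrix()); P=cloud(c); ok=c['range_z']>0
q=P[ok]; print('P grid');
for v in range(10,384,60): print([tuple(P[v,u].round(2)) for u in range(10,512,80)])
save('w1',c['pixels'])
E
```

```text
[ 0.268 -0.546  0.589] [ 0.857  0.394  0.362  0.656 -0.157  2.058 -0.003]
[ 0.328 -0.508  0.738] 346.2858810934453 [[ 0.44  -0.873 -0.212]
 [-0.897 -0.414 -0.158]
 [ 0.05   0.259 -0.965]]
P grid
[(np.float64(0.31), np.float64(-0.29), np.float64(0.38)), (np.float64(0.35), np.float64(-0.18), np.float64(0.0)), (np.float64(0.42), np.float64(-0.32), np.float64(0.0)), (np.float64(0.66), np.float64(-0.39), np.float64(-0.8)), (np.float64(0.81), np.float64(-0.68), np.float64(-0.8)), (np.float64(0.82), np.float64(-0.88), np.float64(-0.46)), (np.float64(0.7), np.float64(-0.88), np.float64(0.01))]
[(np.float64(0.33), np.float64(-0.51), np.float64(0.74)), (np.float64(0.17), np.float64(0.1), np.float64(-0.8)), (np.float64(0.32), np.float64(-0.36), np.float64(0.01)), (np.float64(0.46), np.float64(-0.49), np.float64(-0.79)), (np.float64(0.61), np.float64(-0.79), np.float64(-0.79)), (np.float64(0.6), np.float64(-0.88), np.float64(-0.21)), (np.float64(0.57), np.float64(-0.88), np.float64(0.12))]
[(np.float64(0.07), np.float64(-0.11), np.float64(0.0)), (np.float64(0.04), np.float64(-0.12), np.float64(-
[... 1202 characters left out ...]
loat64(0.65)), (np.float64(-0.7), np.float64(-0.62), np.float64(-0.74)), (np.float64(-0.36), np.float64(-0.87), np.float64(-0.43)), (np.float64(0.01), np.float64(-0.88), np.float64(0.08)), (np.float64(0.29), np.float64(-0.58), np.float64(0.64)), (np.float64(0.31), np.float64(-0.58), np.float64(0.67))]
[(np.float64(0.27), np.float64(-0.49), np.float64(0.69)), (np.float64(0.28), np.float64(-0.5), np.float64(0.69)), (np.float64(0.28), np.float64(-0.52), np.float64(0.69)), (np.float64(0.29), np.float64(-0.53), np.float64(0.69)), (np.float64(0.29), np.float64(-0.54), np.float64(0.69)), (np.float64(0.3), np.float64(-0.55), np.float64(0.69)), (np.float64(0.31), np.float64(-0.57), np.float64(0.69))]
```

View pics/w1.png

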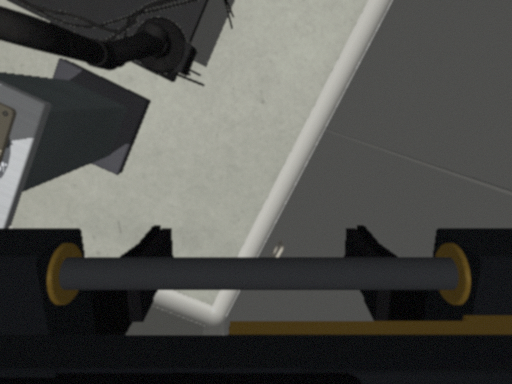

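The wrist view shows only the cart, the floor and the monitor's bracket at upper left (100,45). I'll tilt toward the monitor to see how high it reaches.

Emit:
carry_out(
  moves=[
    [0,0,0,1,0,0],
    [0,0,0,1,0,0],
    [0,0,0,1,0,0],
    [0,0,0,1,0,0],
    [0,0,0,1,0,0],
  ],
)

```text
time: 2.02
ee_pos: [0.2359, -0.4779, 0.4053]
eef_rot: [0.955, 0.222, -0.046, -0.192]
ft_force: [0.6, -1.6, -0.5]
width: 0.0872
grip_force: 0.0
```

```bash
python3 - <<'E'
from h import *
np.set_printoptions(precision=3,suppress=True)
s=read_state(); print(s['ee_pos'],s['joint_positions'])
c=grab('wrist'); P=cloud(c); ok=(c['range_z']>0.25)
t=P[...,0]*.767-P[...,1]*.642; n=P[...,0]*.642+P[...,1]*.767
for a in np.arange(-.3,1.4,.1):
    m=ok&(abs(t-a)<.05)&(P[...,2]>.1)&(n>-.2)&(n<.25)
    if m.sum()>20: print('t',round(a,2),'n',np.percentile(n[m],[2,50,98]),'z',np.percentile(P[m][:,2],[2,50,98,99.9]),m.sum())
save('w2',c['pixels'])
E
```

```text
[ 0.236 -0.478  0.405] [ 0.948  0.399  0.145  1.086 -0.07   2.058 -0.04 ]
t 0.0 n [-0.08  -0.048  0.055] z [0.103 0.197 0.228 0.242] 1641
t 0.1 n [-0.077 -0.012  0.047] z [0.104 0.177 0.244 0.253] 5197
t 0.2 n [0.098 0.099 0.1  ] z [0.234 0.243 0.258 0.26 ] 393
t 0.4 n [-0.06  -0.053 -0.03 ] z [0.175 0.252 0.317 0.323] 3692
t 0.5 n [-0.056 -0.042 -0.017] z [0.102 0.147 0.183 0.187] 1586
```

View pics/w2.png

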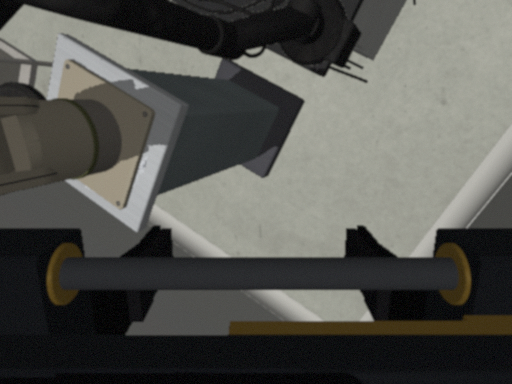

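The picture shows the base column and the bracket, not the panel, because that tilt ran into the wrist's limit. I'll tilt sideways instead, so the camera looks at the monitor end-on.

Emit:
carry_out(
  moves=[
    [0,0,0,-1,1,0],
    [0,0,0,-1,1,0],
    [0,0,0,-1,1,0],
    [0,0,0,-0.5,1,0],
    [0,0,0,0,1,0],
    [0,0,0,0,1,0],
    [0,0,0,0,1,0],
    [0,0,0,0,0,0],
  ],
)

```text
time: 3.08
ee_pos: [0.2344, -0.4795, 0.4057]
eef_rot: [0.875, 0.165, 0.452, -0.055]
ft_force: [0.3, -0.0, 0.6]
width: 0.0871
grip_force: 0.0
```

```bash
python3 - <<'E'
from h import *
np.set_printoptions(precision=4,suppress=True)
s=read_state(); print(s['ee_pos'],s['joint_positions'],s['eef_rot'])
c=grab('wrist'); P=cloud(c); ok=(c['range_z']>0.2)
t=P[...,0]*.767-P[...,1]*.642; n=P[...,0]*.642+P[...,1]*.767
m=ok&(abs(n-.136)<.06)&(t<.7)&(P[...,2]>.15); print('panel',m.sum(), P[m].min(0) if m.any() else '',P[m].max(0) if m.any() else '')
m=ok&(P[...,0]>.55)&(P[...,0]<.95)&(P[...,1]>-.5)&(P[...,1]<.1)&(P[...,2]>.28); print('box',m.sum(),P[m].min(0) if m.any() else '',P[m].max(0) if m.any() else '')
save('w3',c['pixels'])
E
```

```text
[ 0.2344 -0.4795  0.4057] [ 1.3078  0.1772  0.2632  1.5996 -0.9388  1.6995  0.4139] [ 0.8747  0.1654  0.4523 -0.0545]
panel 27219 [ 0.3202 -0.3257  0.2308] [ 0.551  -0.1322  0.4155]
box 172 [ 0.5502 -0.3239  0.2892] [ 0.7661 -0.2557  0.3127]
```

View pics/w3.png

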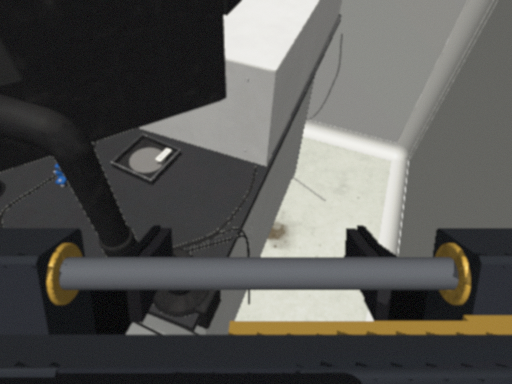

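The view now shows the back of the monitor, with its far edge at (222,95), the white box, and the bench below. The panel's top edge is still above the frame, so I'll tilt further.

Emit:
carry_out(
  moves=[
    [0,0,0,0,1,0],
    [0,0,0,0,1,0],
    [0,0,0,0,1,0],
    [0,0,0,0,0,0],
  ],
)

```text
time: 3.62
ee_pos: [0.2365, -0.4784, 0.406]
eef_rot: [0.762, 0.152, 0.623, -0.089]
ft_force: [-0.1, 0.7, 0.5]
width: 0.0869
grip_force: 0.0
```

```bash
cat > fk.py <<'E'
from h import *
from scipy.optimize import least_squares
import itertools
D=[([1.091,.332,-.065,1.46,.022,1.35,-.088],[.2755,-.5606,.2357],[.974,.2264,-.0002,-.0007]),
([.857,.394,.362,.656,-.157,2.058,-.003],[.2681,-.5459,.5894],[.974,.226,.005,.025]),
([.948,.399,.145,1.086,-.07,2.058,-.04],[.2359,-.4779,.4053],[.955,.222,-.046,-.192]),
([1.3078,.1772,.2632,1.5996,-.9388,1.6995,.4139],[.2344,-.4795,.4057],[.8747,.1654,.4523,-.0545])]
def fk(q,p,sg):
    h,a,b,c,e1,e2,e3=p; z=lambda t:R.from_euler('z',t); y=lambda t:R.from_euler('y',t)
    o=np.array([0,0,h]); r=z(-q[0])*y(q[1]); pts=[o]
    r=r*z(sg[0]*q[2]); o=o+r.apply([e1,0,a]); pts.append(o)
    r=r*y(q[3])*z(sg[1]*q[4]); o=o+r.apply([e2,0,b]); pts.append(o)
    r=r*y(q[5])*z(sg[2]*q[6]+np.pi/2*sg[3]); o=o+r.apply([0,0,c])+ (r*z(-sg[2]*q[6]-np.pi/2*sg[3])).apply([e3,0,0]); pts.append(o)
    return pts,r
E
python3 - <<'E'
from fk import *
np.set_printoptions(precision=4,suppress=True)
s=read_state(); print(s['ee_pos'],s['joint_positions'])
D.append((list(s['joint_positions']),list(s['ee_pos']),list(s['eef_rot'])))
out=[]
for sg in itertools.product([1,-1],repeat=4):
    e=sum((fk(q,[0]*7,sg)[1].inv()*R.from_quat(o)).magnitude() for q,_,o in D); out.append((e,sg))
out.sort(); print(out[:3]); sg=out[0][1]
f=least_squares(lambda p:np.r_[np.ravel([fk(q,p,sg)[0][-1]-np.array(x) for q,x,_ in D]),np.array(p[4:])*.002],[.35,.4,.4,.25,0,0,0])
print(f.x,abs(f.fun).max())
for q,_,_ in D: print(np.array(fk(q,f.x,sg)[0]).tolist())
c=grab('wrist'); P=cloud(c); ok=(c['range_z']>0.2)
t=P[...,0]*.767-P[...,1]*.642; n=P[...,0]*.642+P[...,1]*.767
for a in np.arange(.1,.8,.05):
    m=ok&(abs(n-.136)<.06)&(abs(t-a)<.025)&(P[...,2]>.15)
    if m.any(): print('panel',round(a,2),m.sum(),n[m].min(),n[m].max(),P[m][:,2].min(),P[m][:,2].max(), np.argwhere(m)[:,0].min())
save('w4',c['pixels'])
E
```

```text
[ 0.2365 -0.4784  0.406 ] [ 1.4259  0.3362  0.2377  1.6817 -1.2584  1.8785  0.6032]
[(0.004354710234477752, (-1, -1, -1, 1)), (2.145494969547553, (1, -1, -1, 1)), (2.2981294059928183, (-1, -1, 1, 1))]
[0.3962 0.3017 0.4812 0.2913 0.0845 0.0191 0.0337] 0.03617560438660894
[[0.0, 0.0, 0.39619190145592953], [0.08704563580688843, -0.15539420867139792, 0.6539214708072789], [0.32867832707080813, -0.553077058502834, 0.5300612143913941], [0.3111653475850367, -0.524424395613391, 0.23877124785349635]]
[[0.0, 0.0, 0.39619190145592953], [0.10097041103661053, -0.16227191790095835, 0.6444289544426058], [0.28846790944090567, -0.54131315845161, 0.8747587087316693], [0.2797276159835285, -0.5247490703944706, 0.5821381995326576]]
[[0.0, 0.0, 0.39619190145592953], [0.10338181151145677, -0.1648852164229631, 0.6416993355051445], [0.33168614378512024, -0.5881845553322249, 0.6656612052352905], [0.26635171125288254, -0.45995682198123405, 0.41018794935097597]]
[[0.0, 0.0, 0.39619190145592953], [0.013475821283896877, -0.1345989986298689, 0.6787699358609915], [0.02571796133306214, -0.6038836544845341, 0.5715253
[... 473 characters left out ...]
7673 0.5100676263506112 0
panel 0.45 10586 0.0904423069901831 0.10884863112100024 0.233989168299788 0.5133987023189631 0
panel 0.5 9961 0.09121994269358524 0.10885101669017752 0.23471724121503357 0.5166789335313519 0
panel 0.55 8545 0.09122178839160983 0.10959272749973051 0.2364611638063338 0.5199729973894928 0
panel 0.6 7248 0.0915162956642348 0.11123270030973603 0.23668228277169084 0.5233155702163458 0
panel 0.65 236 0.09841513601856328 0.10673032215458997 0.2416025732160661 0.4564326776658696 60
panel 0.7 732 0.16605374780304644 0.19593828135369795 0.15029635763428506 0.2377821594804358 177
panel 0.75 1007 0.14486498261157615 0.19588203709456664 0.15010323104433065 0.23802939879001705 172
```

View pics/w4.png

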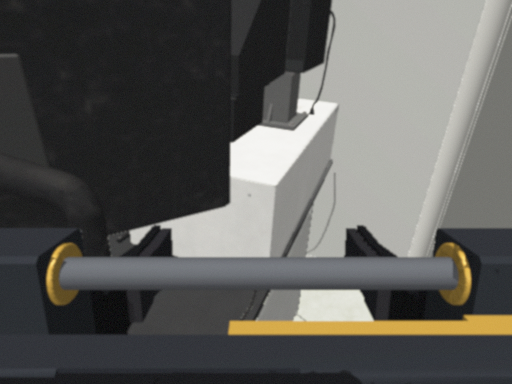

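The panel rises past z = 0.52, with its edge at (230,200) and the top still out of frame. I'll raise the camera.

Emit:
carry_out(
  moves=[
    [1,0,0,0,0,0],
    [1,0,0,0,0,0],
    [1,0,0,0,0,0],
    [1,0,0,0,0,0],
    [0.5,0,0,0,0,0],
  ],
)

```text
time: 4.3
ee_pos: [0.2689, -0.4548, 0.5873]
eef_rot: [0.763, 0.156, 0.622, -0.085]
ft_force: [0.1, 0.3, -1.1]
width: 0.0874
grip_force: 0.0
```

```bash
python3 - <<'E'
from fk import *
np.set_printoptions(precision=4,suppress=True)
s=read_state(); print(s['ee_pos'],s['joint_positions'])
D.append(([1.4259,.3362,.2377,1.6817,-1.2584,1.8785,.6032],[.2365,-.4784,.406],[.762,.152,.623,-.089]))
D.append((list(s['joint_positions']),list(s['ee_pos']),list(s['eef_rot'])))
import json; json.dump(D,open('D.json','w'))
c=grab('wrist'); P=cloud(c); ok=(c['range_z']>0.2)
t=P[...,0]*.767-P[...,1]*.642; n=P[...,0]*.642+P[...,1]*.767
for a in np.arange(.1,.8,.1):
    m=ok&(abs(n-.12)<.08)&(abs(t-a)<.025)&(P[...,2]>.25)
    if m.any(): print('panel',round(a,2),m.sum(),n[m].min(),n[m].max(),P[m][:,2].min(),P[m][:,2].max(), np.argwhere(m)[:,0].min())
def f2(q,p):
    z=lambda t:R.from_euler('z',t); y=lambda t:R.from_euler('y',t)
    r=z(-q[0]); o=r.apply([p[0],p[1],p[2]]); L=[o]; r=r*y(q[1])
    o=o+r.apply([0,0,p[3]]); r=r*z(-q[2]); o=o+r.apply([p[4],p[5],0]); L.append(o); r=r*y(q[3])
    o=o+r.apply([p[6],0,p[7]]); r=r*z(-q[4]); o=o+r.apply([p[8],p[9],0]); L.append(o); r=r*y(q[5])
    o=o+r.apply([p[10],0,p[11]]); L.append(o); return L
g=[0,0,.35,.4,0,0,0,.4,0,0,0,.25]
w=np.array([1,1,0,0,1,1,1,0,1,1,1,0])*.003
f=least_squares(lambda p:np.r_[np.ravel([f2(q,p)[-1]-np.array(x) for q,x,_ in D]),p*w],g)
print(f.x,abs(f.fun[:18]).max())
for q,_,_ in D: print(np.array(f2(q,f.x)).round(3).tolist())
m=ok&(P[...,0]>.55)&(P[...,0]<1)&(P[...,1]>-.6)&(P[...,1]<.1)&(P[...,2]>.28); print('box',m.sum(),np.percentile(P[m],[1,50,99],axis=0))
E
```

```text
[ 0.2689 -0.4548  0.5873] [ 1.8678  0.1909 -0.3521  1.469  -1.2626  1.8289  0.2052]
panel 0.4 6367 0.08948440755387424 0.13440217268131296 0.46444122219345485 0.5815439749847466 116
panel 0.5 6716 0.09048231723109199 0.13596939614391343 0.2500198780886687 0.5843888050350948 107
panel 0.6 5742 0.09108387127051543 0.13643511755388435 0.25000084690080204 0.5865946861035324 101
[ 0.0003 -0.0218  0.2585  0.4481  0.     -0.0237 -0.0001  0.4913  0.0008
 -0.0002  0.0016  0.3377] 0.0002092604402085252
[[-0.019, -0.01, 0.258], [0.028, -0.152, 0.682], [0.277, -0.562, 0.573], [0.276, -0.561, 0.236]]
[[-0.016, -0.014, 0.258], [0.074, -0.153, 0.675], [0.262, -0.532, 0.927], [0.268, -0.546, 0.589]]
[[-0.018, -0.013, 0.258], [0.063, -0.165, 0.673], [0.295, -0.596, 0.716], [0.236, -0.478, 0.405]]
[[-0.021, -0.006, 0.258], [-0.024, -0.082, 0.701], [-0.026, -0.564, 0.603], [0.235, -0.479, 0.406]]
[[-0.022, -0.003, 0.258], [-0.024, -0.148, 0.683], [-0.075, -0.59, 0.475], [0.236, -0.478, 0.406]]
[[-0.021, 0.006, 0.258], [-0.069, -0.076, 0.697], [-0.042, -0.565, 0.659], [0.269, -0.455, 0.587]]
box 12887 [[ 0.6865 -0.3194  0.3016]
 [ 0.8615 -0.2615  0.5672]
 [ 0.9952 -0.0534  0.7197]]
```

The fitted kinematics match every reading to 0.2 mm. The monitor panel occupies n = 0.09–0.136 m (distance from the base axis along its normal) with its top at z = 0.587. I'll measure its near end and check what posture rule the arm's IK follows, since the upper arm passes close to it.

```bash
cat > sim.py <<'E'
from h import *
import json
pp=dict(d=(0,-.0218,.2585),a=.4481,e=-.0237,b=.4913,c=.3378)
LO=np.array([-2.6,-.5,-1.47,.16,-1.27,.06,-2.6]);HI=np.array([2.6,2.12,1.34,2.42,4.41,2.06,2.6])
def fk(q,full=False):
    z=lambda t:R.from_euler('z',t); y=lambda t:R.from_euler('y',t)
    r=z(-q[0]); o=r.apply([0,-.0218,.2585]); L=[o]; r=r*y(q[1])
    o=o+r.apply([0,0,.4481]); L.append(o); r=r*z(-q[2]); o=o+r.apply([0,-.0237,0]); L.append(o); r=r*y(q[3])
    o=o+r.apply([0,0,.4913]); L.append(o); r=r*z(-q[4])*y(q[5]); o=o+r.apply([0,0,.3378]); L.append(o)
    r=r*z(-q[6]+np.pi/2); return (L,r) if full else (o,r)
def jac(q):
    J=np.zeros((6,7)); o,r=fk(q)
    for i in range(7):
        d=q.copy(); d[i]+=1e-5; o2,r2=fk(d); J[:3,i]=(o2-o)/1e-5; J[3:,i]=(r2*r.inv()).as_rotvec()/1e-5
    return J
def ik(q,p,rt,q0=None,k=0,it=40,lam=1e-3):
    q=q.copy()
    for _ in range(it):
        o,r=fk(q); e=np.r_[p-o,(rt*r.inv()).as_rotvec()]
        J=jac(q); Ji=J.T@np.linalg.inv(J@J.T+lam*np.eye(6)); dq=Ji@e
        if k: dq+=k*(np.eye(7)-Ji@J)@(q0-q)
        q=np.clip(q+np.clip(dq,-.2,.2),LO,HI)
    return q
E
python3 - <<'E'
from sim import *
np.set_printoptions(precision=3,suppress=True)
D=json.load(open('D.json')); Q0=np.array(D[0][0])
c=load('side');P=cloud(c);t=P[...,0]*.767-P[...,1]*.642; n=P[...,0]*.642+P[...,1]*.767
for z in (.25,.3,.35,.4):
    m=(c['range_z']>0)&(abs(P[...,2]-z)<.01)&(n>.1)&(n<.17)&(t>-.1)&(t<.7); print('panel',z,t[m].min(),t[m].max(),n[m].min(),n[m].max(),np.argwhere(m)[:,1].max())
mid=(LO+HI)/2
for name,q0,k in (('none',None,0),('start',Q0,.1),('mid',mid,.1),('start1',Q0,1.),('mid1',mid,1.)):
    q=Q0.copy(); print(name)
    for i,(qq,p,o) in enumerate(D[1:]):
        pa,ra=fk(q); rb=R.from_quat(o); pb=np.array(p)
        for s in np.linspace(0,1,7)[1:]:
            q=ik(q,pa+(pb-pa)*s,R.from_rotvec((rb*ra.inv()).as_rotvec()*s)*ra,q0,k)
        print('  got',q,'real',np.array(qq))
E
```

```text
panel 0.25 0.05521710717439275 0.631601255630414 0.10224559527325368 0.14934071209896654 500
panel 0.3 0.05399646068740815 0.6299409510492905 0.1020531459426001 0.14734682009114522 508
panel 0.35 0.05212657535472255 0.6293949621170418 0.10844338292481803 0.14689550883868582 511
panel 0.4 0.05379879000718803 0.6292015445105953 0.13034494173932687 0.14608726998322952 511
none
  got [ 1.052  0.385 -0.032  0.644  0.021  2.06  -0.082] real [ 0.857  0.394  0.362  0.656 -0.157  2.058 -0.003]
  got [ 1.074  0.397 -0.048  1.081 -0.015  2.06  -0.092] real [ 0.948  0.399  0.145  1.086 -0.07   2.058 -0.04 ]
  got [ 1.535  0.178  0.003  1.59  -0.903  1.672  0.388] real [ 1.308  0.177  0.263  1.6   -0.939  1.7    0.414]
  got [ 1.629  0.331 -0.01   1.673 -1.205  1.821  0.575] real [ 1.426  0.336  0.238  1.682 -1.258  1.879  0.603]
  got [ 1.737  0.176 -0.197  1.48  -1.27   1.85   0.215] real [ 1.868  0.191 -0.352  1.469 -1.263  1.829  0.205]
start
  got [ 1.049  0.382 -0.026  0.65   0.018  2.059 -0.081] real [ 0.857  0.394  0.362  0.656 -0.157  2.058 -0.003]
  got [ 1.074  0.397 -0.048  1.082 -0.0
[... 1423 characters left out ...]
58  1.879  0.603]
  got [ 1.526  0.165  0.043  1.491 -1.27   1.878  0.227] real [ 1.868  0.191 -0.352  1.469 -1.263  1.829  0.205]
mid1
  got [ 1.082  0.372 -0.097  0.673  0.051  2.046 -0.097] real [ 0.857  0.394  0.362  0.656 -0.157  2.058 -0.003]
  got [ 0.947  0.391  0.142  1.101 -0.066  2.049 -0.043] real [ 0.948  0.399  0.145  1.086 -0.07   2.058 -0.04 ]
  got [ 1.126  0.174  0.464  1.615 -0.962  1.717  0.429] real [ 1.308  0.177  0.263  1.6   -0.939  1.7    0.414]
  got [ 1.416  0.332  0.246  1.685 -1.258  1.876  0.601] real [ 1.426  0.336  0.238  1.682 -1.258  1.879  0.603]
  got [ 1.165  0.158  0.457  1.518 -1.27   1.928  0.246] real [ 1.868  0.191 -0.352  1.469 -1.263  1.829  0.205]
```

```bash
cat >> sim.py <<'E'
N=np.array([.642,.767,0]);T=np.array([.767,-.642,0])
def clear(q,rad=.06):
    L,_=fk(q,True); out=[]
    for i,(a,b) in enumerate(zip(L[:-1],L[1:])):
        for s in np.linspace(0,1,25):
            p=a+(b-a)*s; v=np.array([p@N,p@T,p[2]])
            d=np.maximum(0,np.maximum(np.array([.085,.052,.225])-v,v-np.array([.15,.66,.59])))
            out.append(np.linalg.norm(d))
    return min(out)
def down(yaw,tilt=0):
    y=np.radians(yaw); x=np.array([np.cos(y),np.sin(y),0]); z=np.array([0,0,-1.]); return R.from_matrix(np.stack([x,np.cross(z,x),z],1))
def ik3(q,p,rt,q3,it=60):
    q=q.copy(); q[2]=q3; I=[0,1,3,4,5,6]
    for _ in range(it):
        o,r=fk(q); e=np.r_[p-o,(rt*r.inv()).as_rotvec()]; J=jac(q)[:,I]
        q[I]+=np.clip(J.T@np.linalg.solve(J@J.T+1e-5*np.eye(6),e),-.3,.3)
    return q,np.abs(e).max(),bool(((q>=LO)&(q<=HI)).all())
E
python3 - <<'E'
from sim import *
np.set_printoptions(precision=2,suppress=True)
Q0=np.array([1.091,.332,-.065,1.46,.022,1.35,-.088])
for nm,p,yaw in (('A',(.435,.356,.032),64.3),('B',(.573,.2145,.034),164.7),('C',(.627,.163,.055),74.7),('D',(.58,.355,.07),74.7),('D2',(.58,.355,.07),10)):
    for q3 in (-1.4,-1.2,-1,-.8,-.6,-.4,-.2,0,.2,.4,.8,1.2):
        q=Q0.copy(); q[0]=-np.arctan2(p[1],p[0])
        q,e,ok=ik3(q,np.array(p),down(yaw),q3)
        if e<1e-3: print(nm,q3,ok,q,'clear',round(clear(q),3))
E
```

```text
A -1.4 True [ 0.23  0.96 -1.4   1.79  0.99  1.31 -1.87] clear 0.0
A -1.2 True [ 0.15  0.76 -1.2   1.79  0.78  1.16 -1.76] clear 0.0
A -1 True [ 0.03  0.63 -1.    1.79  0.6   1.06 -1.64] clear 0.0
A -0.8 True [-0.11  0.53 -0.8   1.8   0.45  1.   -1.54] clear 0.0
A -0.6 True [-0.27  0.47 -0.6   1.81  0.32  0.96 -1.45] clear 0.0
A -0.4 True [-0.43  0.43 -0.4   1.82  0.2   0.93 -1.37] clear 0.0
A -0.2 True [-0.6   0.41 -0.2   1.83  0.1   0.92 -1.29] clear 0.0
A 0 True [-0.77  0.4   0.    1.84  0.    0.91 -1.22] clear 0.016
A 0.2 True [-0.94  0.4   0.2   1.85 -0.1   0.91 -1.14] clear 0.035
A 0.4 True [-1.1   0.42  0.4   1.86 -0.2   0.91 -1.06] clear 0.048
A 0.8 True [-1.42  0.51  0.8   1.87 -0.45  0.95 -0.86] clear 0.067
A 1.2 True [-1.66  0.77  1.2   1.88 -0.82  1.09 -0.58] clear 0.075
B -1.4 True [ 0.48  1.04 -1.4   1.65  1.05  1.38  0.23] clear 0.0
B -1.2 True [ 0.41  0.86 -1.2   1.65  0.85  1.24  0.33] clear 0.0
B -1 True [ 0.31  0.73 -1.    1.66  0.67  1.13  0.43] clear 0.0
B -0.8 True [ 0.18  0.63 -0.8   1.67  0.51  1.06  0.53] clear 0.0
B -0.6 True [ 0.04  0.56 -0.6   1.67  0.36  1
[... 2163 characters left out ...]
43  0.87  1.36 -2.51] clear 0.0
D2 -1 True [ 0.04  0.81 -1.    1.44  0.69  1.27 -2.42] clear 0.0
D2 -0.8 True [-0.07  0.72 -0.8   1.44  0.53  1.2  -2.34] clear 0.0
D2 -0.6 True [-0.2   0.65 -0.6   1.45  0.38  1.16 -2.25] clear 0.0
D2 -0.4 True [-0.33  0.61 -0.4   1.46  0.25  1.12 -2.17] clear 0.0
D2 -0.2 True [-0.47  0.58 -0.2   1.47  0.12  1.1  -2.09] clear 0.0
D2 0 True [-0.62  0.57  0.    1.48  0.    1.09 -2.01] clear 0.0
D2 0.2 True [-0.76  0.58  0.2   1.49 -0.12  1.09 -1.93] clear 0.013
D2 0.4 True [-0.9   0.6   0.4   1.5  -0.25  1.09 -1.85] clear 0.033
D2 0.8 True [-1.16  0.71  0.8   1.51 -0.54  1.15 -1.65] clear 0.052
D2 1.2 True [-1.35  0.95  1.2   1.52 -0.9   1.3  -1.44] clear 0.064
```

The working poses clear the monitor only with the elbow swung left, q3 ≈ +1. With the hand nearly in line with the forearm the elbow is determined by the hand pose, so I'll plan a high joint-space path over the monitor that ends in that posture.

```bash
cat >> sim.py <<'E'
def rows(q0,qs,amax=.95,dec=2):
    "tool-frame rows along straight joint segments; returns list"
    out=[]; a=q0
    for b in qs:
        b=np.array(b); n=1
        while True:
            seg=[]
            for i in range(n):
                o1,r1=fk(a+(b-a)*i/n); o2,r2=fk(a+(b-a)*(i+1)/n)
                seg.append(np.r_[r1.inv().apply(o2-o1)/.04,np.degrees((r1.inv()*r2).as_rotvec())/8])
            s=np.array(seg)
            if abs(s).max()<=amax and np.linalg.norm(s[:,3:],axis=1).max()<1.25 and np.linalg.norm(s[:,:3],axis=1).max()<1.4 and (abs(b-a)/n/.125<.6*np.array([2.22,2.22,2.79,2.79,3.14,3.14,3.14])).all(): break
            n+=1
        cl=min(clear(a+(b-a)*t) for t in np.linspace(0,1,12)); zm=min(fk(a+(b-a)*t)[0][2] for t in np.linspace(0,1,12))
        print('seg',n,'clear',round(cl,3),'zmin',round(zm,3)); out+=[s.round(dec)]; a=b
    return out
def follow(q,rr,lam=1e-4):
    o,r=fk(q)
    for x in np.vstack(rr):
        o=o+r.apply(x[:3]*.04); r=r*R.from_rotvec(np.radians(x[3:]*8)); q=ik(q,o,r,lam=lam,it=8)
    return q
def show(rr):
    for s in rr: print(json.dumps(s.tolist()))
E
python3 - <<'E'
from sim import *
np.set_printoptions(precision=3,suppress=True)
q=np.array(read_state()['joint_positions'])
A,e,ok=ik3(np.array([-1.6,.6,1.1,1.8,-.7,1,-.6]),np.array([.435,.356,.2]),down(64.3),1.1); print(A,e,ok,clear(A))
W1=[1.1,.05,0,.5,-.1,.5,0]; W2=[-1.4,.05,.0,.5,-.1,.5,0]; W3=[-1.5,.4,.9,1.1,-.5,.4,-.4]
rr=rows(q,[W1,W2,W3,A])
show(rr)
x=q
for i,w in enumerate((W1,W2,W3,A)):
    x=follow(x,[rr[i]]); print('sim',x,'plan',np.array(w),clear(x))
E
```

```text
[-1.66   0.355  1.1    1.727 -0.331  1.264 -0.932] 2.152179841890792e-16 True 0.07513992229637226
seg 34 clear 0.118 zmin 0.589
seg 38 clear 0.072 zmin 1.293
seg 20 clear 0.067 zmin 0.714
seg 16 clear 0.07 zmin 0.2
[[-0.01, 0.33, 0.07, -0.2, -0.37, -0.12], [0.0, 0.33, 0.05, -0.21, -0.36, -0.14], [0.02, 0.34, 0.04, -0.22, -0.35, -0.15], [0.04, 0.35, 0.02, -0.23, -0.34, -0.16], [0.06, 0.36, 0.01, -0.24, -0.33, -0.18], [0.07, 0.37, -0.01, -0.26, -0.31, -0.19], [0.09, 0.38, -0.03, -0.27, -0.3, -0.2], [0.1, 0.39, -0.04, -0.28, -0.29, -0.2], [0.12, 0.4, -0.06, -0.29, -0.28, -0.21], [0.13, 0.42, -0.08, -0.31, -0.26, -0.22], [0.15, 0.43, -0.1, -0.32, -0.25, -0.22], [0.16, 0.45, -0.12, -0.33, -0.23, -0.23], [0.17, 0.47, -0.13, -0.34, -0.22, -0.23], [0.19, 0.48, -0.15, -0.35, -0.21, -0.24], [0.2, 0.5, -0.17, -0.36, -0.19, -0.24], [0.2, 0.52, -0.18, -0.37, -0.18, -0.24], [0.21, 0.55, -0.2, -0.38, -0.16, -0.24], [0.22, 0.57, -0.21, -0.4, -0.15, -0.24], [0.22, 0.59, -0.22, -0.41, -0.14, -0.23], [0.23, 0.61, -0.24, -0.42, -0.12, -0.23], [0.23, 0.64, -0.25, -0.42, -0.11, -0.23], [0.23, 0.66, -0.26,
[... 3243 characters left out ...]
 0.36, -0.51, 0.29], [-0.91, -0.47, 0.25, 0.35, -0.51, 0.3], [-0.91, -0.44, 0.27, 0.34, -0.52, 0.3], [-0.91, -0.4, 0.29, 0.32, -0.53, 0.31], [-0.91, -0.37, 0.3, 0.31, -0.54, 0.31], [-0.9, -0.34, 0.32, 0.3, -0.55, 0.31]]
sim [ 1.358  0.067 -0.317  0.481 -0.021  0.505 -0.021] plan [ 1.1   0.05  0.    0.5  -0.1   0.5   0.  ] 0.12133650806784918
sim [-0.34   0.094 -1.303  0.531  0.192  0.469 -0.059] plan [-1.4   0.05  0.    0.5  -0.1   0.5   0.  ] 0.07114600671325597
sim [-0.545  0.364 -0.569  1.035  0.748  0.459 -1.126] plan [-1.5  0.4  0.9  1.1 -0.5  0.4 -0.4] 0.0
sim [-0.254  0.282 -0.605  1.64   0.169  1.258 -1.317] plan [-1.66   0.355  1.1    1.727 -0.331  1.264 -0.932] 0.019581401413150526
```

```bash
cat > p2.py <<'E'
from sim import *
np.set_printoptions(precision=3,suppress=True)
q=np.array(read_state()['joint_positions'])
A,e,ok=ik3(np.array([-1.6,.6,1.1,1.8,-.7,1,-.6]),np.array([.435,.356,.2]),down(64.3),1.1)
W=[[1.4,-.4,-.1,1.1,-.1,.6,0],[-1.5,-.4,0,1.1,0,.6,-.5],[-1.5,.4,.1,.9,0,.25,-.7],[-1.6,.5,1.1,1.3,-.4,.4,-.9],A]
rr=rows(q,W,.99); x=q
for i,w in enumerate(W):
    x=follow(x,[rr[i]]); print('sim',x,'plan',np.array(w),clear(x),fk(x)[0])
json.dump([s.tolist() for s in rr],open('rr.json','w'))
E
python3 p2.py; python3 -c "
from sim import *
show([np.array(s) for s in json.load(open('rr.json'))][:2])"
```

```text
seg 27 clear 0.114 zmin 0.585
seg 32 clear 0.08 zmin 1.137
seg 13 clear 0.07 zmin 0.812
seg 19 clear 0.07 zmin 0.551
seg 13 clear 0.074 zmin 0.2
sim [ 1.845 -0.407 -0.24   1.098 -0.604  0.635  0.276] plan [ 1.4 -0.4 -0.1  1.1 -0.1  0.6  0. ] 0.10411130875065966 [ 0.128 -0.449  1.136]
sim [-0.237 -0.439 -0.389  1.086 -1.27   0.833  0.1  ] plan [-1.5 -0.4  0.   1.1  0.   0.6 -0.5] 0.10385232790274826 [0.076 0.462 1.136]
sim [ 0.917 -0.5   -1.47   1.083 -1.27   0.476  0.07 ] plan [-1.5   0.4   0.1   0.9   0.    0.25 -0.7 ] 0.12048847263320737 [0.308 0.762 0.917]
sim [ 1.454 -0.5   -1.367  1.394 -0.946  0.547 -0.4  ] plan [-1.6  0.5  1.1  1.3 -0.4  0.4 -0.9] 0.11932399799925625 [0.744 0.283 0.704]
sim [ 1.331 -0.5   -1.232  1.791 -0.505  1.41  -0.576] plan [-1.66   0.355  1.1    1.727 -0.331  1.264 -0.932] 0.09206190281532386 [0.453 0.109 0.31 ]
[[-0.06, 0.22, 0.11, -0.25, -0.48, -0.1], [-0.04, 0.22, 0.07, -0.27, -0.47, -0.12], [-0.02, 0.23, 0.04, -0.28, -0.46, -0.14], [0.0, 0.24, 0.0, -0.3, -0.44, -0.15], [0.02, 0.25, -0.04, -0.32, -0.43, -0.17], [0.04, 0.26, -0.08, -0.33, -0.41, -0.19]
[... 1415 characters left out ...]
, [0.95, -0.23, 0.03, 0.14, 0.57, 0.27], [0.95, -0.25, 0.03, 0.15, 0.57, 0.27], [0.95, -0.26, 0.03, 0.16, 0.57, 0.27], [0.94, -0.28, 0.04, 0.17, 0.57, 0.27], [0.94, -0.29, 0.04, 0.17, 0.56, 0.27], [0.93, -0.31, 0.04, 0.18, 0.56, 0.27], [0.93, -0.32, 0.04, 0.19, 0.56, 0.27], [0.92, -0.34, 0.04, 0.2, 0.56, 0.27], [0.92, -0.35, 0.04, 0.21, 0.55, 0.27], [0.91, -0.36, 0.04, 0.22, 0.55, 0.27], [0.91, -0.38, 0.05, 0.22, 0.55, 0.27], [0.9, -0.39, 0.05, 0.23, 0.54, 0.27], [0.9, -0.41, 0.05, 0.24, 0.54, 0.27], [0.89, -0.42, 0.05, 0.25, 0.54, 0.27], [0.89, -0.43, 0.05, 0.26, 0.53, 0.27], [0.88, -0.45, 0.05, 0.26, 0.53, 0.27], [0.87, -0.46, 0.05, 0.27, 0.52, 0.27], [0.87, -0.47, 0.06, 0.28, 0.52, 0.27]]
```

```bash
cat >> sim.py <<'E'
from scipy.optimize import lsq_linear
def ikb(q,p,rt,q0=None,k=0.,lam=1e-3,it=6):
    q=q.copy()
    for _ in range(it):
        o,r=fk(q); e=np.r_[p-o,(rt*r.inv()).as_rotvec()*.3]; J=jac(q); J[3:]*=.3
        M=np.vstack([J*30,lam**.5*np.eye(7)]); b=np.r_[e*30,np.zeros(7) if q0 is None else k*(q0-q)*lam**.5]
        q=q+lsq_linear(M,b,(np.maximum(LO-q,-.2)-1e-9,np.minimum(HI-q,.2)+1e-9)).x
    return q
def followb(q,X,q0=None,k=0.):
    o,r=fk(q); tr=[]
    for x in X:
        x=np.array(x); o=o+r.apply(x[:3]*.04); r=r*R.from_rotvec(np.radians(x[3:]*8)); q=ikb(q,o,r,q0,k)
        tr.append(q)
    return q,tr
E
python3 - <<'E'
from sim import *
np.set_printoptions(precision=3,suppress=True)
D=json.load(open('D.json')); Q0=np.array(D[0][0]);mid=(LO+HI)/2
for nm,q0,k in (('none',None,0),('start',Q0,.3),('mid',mid,.3)):
    q=Q0; print(nm)
    for i,(qq,p,o) in enumerate(D[1:]):
        pa,ra=fk(q); rb=R.from_quat(o); pb=np.array(p)
        for s in np.linspace(0,1,9)[1:]:
            q=ikb(q,pa+(pb-pa)*s,R.from_rotvec((rb*ra.inv()).as_rotvec()*s)*ra,q0,k)
        print('  got',q,'real',np.array(qq))
        q=np.array(qq)
E
```

```text
none
  got [ 1.025  0.384  0.023  0.647 -0.004  2.06  -0.071] real [ 0.857  0.394  0.362  0.656 -0.157  2.058 -0.003]
  got [ 0.824  0.403  0.334  1.099 -0.123  2.056  0.01 ] real [ 0.948  0.399  0.145  1.086 -0.07   2.058 -0.04 ]
  got [ 1.362  0.174  0.2    1.6   -0.93   1.692  0.407] real [ 1.308  0.177  0.263  1.6   -0.939  1.7    0.414]
  got [ 1.418  0.333  0.246  1.685 -1.259  1.879  0.603] real [ 1.426  0.336  0.238  1.682 -1.258  1.879  0.603]
  got [ 1.837  0.185 -0.315  1.474 -1.27   1.834  0.208] real [ 1.868  0.191 -0.352  1.469 -1.263  1.829  0.205]
start
  got [ 1.026  0.384  0.021  0.647 -0.003  2.06  -0.071] real [ 0.857  0.394  0.362  0.656 -0.157  2.058 -0.003]
  got [ 1.071  0.397 -0.043  1.081 -0.016  2.06  -0.091] real [ 0.948  0.399  0.145  1.086 -0.07   2.058 -0.04 ]
  got [ 1.487  0.176  0.058  1.593 -0.911  1.677  0.394] real [ 1.308  0.177  0.263  1.6   -0.939  1.7    0.414]
  got [ 1.659  0.332 -0.046  1.671 -1.197  1.813  0.571] real [ 1.426  0.336  0.238  1.682 -1.258  1.879  0.603]
  got [ 1.836  0.185 -0.314  1.474 -1.27   1.834  0.208] real [ 1.868  0.191 -0.352  1.469 -1.263  1.829  0.205]
mid
  got [ 1.027  0.384  0.019  0.647 -0.002  2.06  -0.072] real [ 0.857  0.394  0.362  0.656 -0.157  2.058 -0.003]
  got [ 0.955  0.395  0.133  1.09  -0.066  2.057 -0.045] real [ 0.948  0.399  0.145  1.086 -0.07   2.058 -0.04 ]
  got [ 1.14   0.179  0.456  1.611 -0.964  1.721  0.433] real [ 1.308  0.177  0.263  1.6   -0.939  1.7    0.414]
  got [ 1.414  0.333  0.251  1.686 -1.26   1.88   0.604] real [ 1.426  0.336  0.238  1.682 -1.258  1.879  0.603]
  got [ 1.836  0.185 -0.314  1.474 -1.27   1.834  0.208] real [ 1.868  0.191 -0.352  1.469 -1.263  1.829  0.205]
```

```bash
cat > p3.py <<'E'
from sim import *
import sys
np.set_printoptions(precision=2,suppress=True)
q=np.array(read_state()['joint_positions'])
A,e,ok=ik3(np.array([-1.6,.6,1.1,1.8,-.7,1,-.6]),np.array([.435,.356,.2]),down(64.3),1.1)
S={}
for c6 in (.1,.2):
  S[f'back{c6}']=[[1.5,-.35,-.1,1.1,-.3,c6,-.3],[-1.5,-.35,0,1.1,-.2,c6,-.5],[-1.5,.4,.1,.9,-.2,c6,-.7],[-1.6,.5,1.1,1.3,-.35,c6,-.9],A]
  S[f'lowfront{c6}']=[[1.5,.2,-.3,.9,-.3,c6,-.3],[0,.18,.3,.8,-.3,c6,-.5],[-1.5,.4,.9,1.1,-.3,c6,-.9],A]
for nm,W in S.items():
    print(nm); rr=rows(q,W,.99); x=q
    for i,w in enumerate(W):
        x,tr=followb(x,rr[i]); print('  sim',x,'plan',np.array(w),'clear',round(min(clear(t) for t in tr),3))
E
time python3 p3.py
```

```text
back0.1
seg 31 clear 0.113 zmin 0.588
seg 27 clear 0.08 zmin 1.262
seg 13 clear 0.07 zmin 0.863
seg 18 clear 0.07 zmin 0.649
seg 15 clear 0.074 zmin 0.2
  sim [ 1.68 -0.35 -0.17  1.1  -0.83  0.12  0.14] plan [ 1.5  -0.35 -0.1   1.1  -0.3   0.1  -0.3 ] clear 0.103
  sim [-1.04 -0.34 -0.19  1.1  -1.27  0.19  0.34] plan [-1.5  -0.35  0.    1.1  -0.2   0.1  -0.5 ] clear 0.087
  sim [-1.34  0.4  -0.15  0.9   0.37  0.11 -1.15] plan [-1.5  0.4  0.1  0.9 -0.2  0.1 -0.7] clear 0.054
  sim [-1.52  0.44  0.95  1.31  0.46  0.1  -1.61] plan [-1.6   0.5   1.1   1.3  -0.35  0.1  -0.9 ] clear 0.063
  sim [-1.13  0.21  0.43  1.71 -0.09  1.23 -1.14] plan [-1.66  0.35  1.1   1.73 -0.33  1.26 -0.93] clear 0.05
lowfront0.1
seg 20 clear 0.118 zmin 0.573
seg 18 clear 0.063 zmin 1.049
seg 25 clear 0.011 zmin 0.813
seg 19 clear 0.07 zmin 0.2
  sim [ 1.44  0.19 -0.22  0.91 -0.46  0.1  -0.17] plan [ 1.5  0.2 -0.3  0.9 -0.3  0.1 -0.3] clear 0.118
  sim [ 0.11  0.17  0.14  0.8  -0.04  0.09 -0.71] plan [ 0.    0.18  0.3   0.8  -0.3   0.1  -0.5 ] clear 0.071
  sim [-1.42  0.37  0.75  1.09  0.23  0.1  -1.35] plan [
[... 758 characters left out ...]
66  0.22 -0.14  1.67  0.03  1.25 -1.24] plan [-1.66  0.35  1.1   1.73 -0.33  1.26 -0.93] clear 0.018
lowfront0.2
seg 19 clear 0.118 zmin 0.573
seg 18 clear 0.063 zmin 1.019
seg 25 clear 0.011 zmin 0.779
seg 18 clear 0.07 zmin 0.2
  sim [ 1.42  0.2  -0.19  0.9  -0.4   0.21 -0.23] plan [ 1.5  0.2 -0.3  0.9 -0.3  0.2 -0.3] clear 0.118
  sim [ 0.35  0.19 -0.18  0.78  0.08  0.21 -0.74] plan [ 0.    0.18  0.3   0.8  -0.3   0.2  -0.5 ] clear 0.084
  sim [-1.    0.31  0.11  1.08  0.8   0.28 -1.7 ] plan [-1.5  0.4  0.9  1.1 -0.3  0.2 -0.9] clear 0.005
  sim [-0.65  0.21 -0.14  1.69  0.03  1.25 -1.24] plan [-1.66  0.35  1.1   1.73 -0.33  1.26 -0.93] clear 0.019
real	0m3.361s
user	0m3.900s
sys	0m0.056s
```

```bash
cat > p4.py <<'E'
from sim import *
np.set_printoptions(precision=2,suppress=True)
q=np.array(read_state()['joint_positions'])
g=np.array([-1.66,.77,1.2,1.88,-.82,1.09,-.58])
A,e,ok=ik3(g,np.array([.435,.356,.16]),down(64.3),1.3); print(A,e,ok)
B,e,ok=ik3(np.array([-1.26,.88,1.2,1.74,-.89,1.18,1.51]),np.array([.573,.2145,.16]),down(164.7),1.2)
best=None
import itertools
for q1c,l2,q1d,q2d,q3d in itertools.product((-.3,),(.1,.16),(-1.9,-2.2),(.6,.8),(1.0,1.3)):
    c6=.08
    W=[[1.5,.2,-.3,.9,-.3,c6,-.3],[q1c,l2,.4,.8,-.3,c6,-.5],[-1.8,l2,.9,.9,-.2,c6,-.7],[q1d,q2d,q3d,1.4,-.4,c6,-.8],A]
    import io,contextlib
    with contextlib.redirect_stdout(io.StringIO()): rr=rows(q,W,.99)
    x=q; cl=[]
    for i,w in enumerate(W):
        x,tr=followb(x,rr[i]); cl.append(min(clear(t) for t in tr))
    print((q1c,l2,q1d,q2d,q3d),sum(map(len,rr)),'end',x,'clear',np.array(cl),'plan',[round(min(clear(np.array(W[i])+(np.array(W[i+1])-W[i])*t) for t in np.linspace(0,1,9)),3) for i in range(4)])
E
python3 p4.py
```

```text
[-1.75  0.56  1.3   1.78 -0.56  1.25 -0.75] 2.2524691423708683e-16 True
(-0.3, 0.1, -1.9, 0.6, 1.0) 97 end [-0.93  0.24  0.19  1.75 -0.05  1.15 -1.17] clear [0.12 0.08 0.06 0.07 0.04] plan [np.float64(0.07), np.float64(0.06), np.float64(0.077), np.float64(0.077)]
(-0.3, 0.1, -1.9, 0.6, 1.3) 91 end [-1.05  0.24  0.32  1.76 -0.08  1.16 -1.15] clear [0.12 0.08 0.06 0.07 0.04] plan [np.float64(0.07), np.float64(0.06), np.float64(0.077), np.float64(0.077)]
(-0.3, 0.1, -1.9, 0.8, 1.0) 101 end [-0.95  0.24  0.21  1.75 -0.05  1.16 -1.17] clear [0.12 0.08 0.06 0.07 0.04] plan [np.float64(0.07), np.float64(0.06), np.float64(0.077), np.float64(0.077)]
(-0.3, 0.1, -1.9, 0.8, 1.3) 96 end [-1.06  0.25  0.33  1.76 -0.08  1.15 -1.15] clear [0.12 0.08 0.06 0.07 0.05] plan [np.float64(0.07), np.float64(0.06), np.float64(0.077), np.float64(0.077)]
(-0.3, 0.1, -2.2, 0.6, 1.0) 107 end [-0.99  0.25  0.25  1.76 -0.06  1.15 -1.16] clear [0.12 0.08 0.06 0.07 0.04] plan [np.float64(0.07), np.float64(0.06), np.float64(0.077), np.float64(0.077)]
(-0.3, 0.1, -2.2, 0.6, 1.3) 100 end [-1.11  0.26  0.39  1.76 -0.1 
[... 1376 characters left out ...]
lear [0.12 0.06 0.05 0.08 0.06] plan [np.float64(0.052), np.float64(0.042), np.float64(0.077), np.float64(0.077)]
(-0.3, 0.16, -2.2, 0.6, 1.3) 99 end [-1.41  0.31  0.77  1.77 -0.23  1.15 -1.02] clear [0.12 0.06 0.05 0.08 0.07] plan [np.float64(0.052), np.float64(0.042), np.float64(0.077), np.float64(0.077)]
(-0.3, 0.16, -2.2, 0.8, 1.0) 110 end [-1.35  0.29  0.69  1.77 -0.19  1.15 -1.06] clear [0.12 0.06 0.05 0.08 0.06] plan [np.float64(0.052), np.float64(0.042), np.float64(0.077), np.float64(0.077)]
(-0.3, 0.16, -2.2, 0.8, 1.3) 105 end [-1.43  0.31  0.79  1.78 -0.23  1.15 -1.03] clear [0.12 0.06 0.05 0.08 0.07] plan [np.float64(0.052), np.float64(0.042), np.float64(0.077), np.float64(0.077)]
```

```bash
cat > p5.py <<'E'
from sim import *
np.set_printoptions(precision=2,suppress=True)
q=np.array(read_state()['joint_positions'])
W=[[1.1,.2,-.15,.9,-.4,.08,-.3],[-.3,.15,.4,.8,-.3,.08,-.5],[-1.8,.15,.9,.9,-.2,.08,-.7]]
rr=rows(q,W,1.0); x=q
for i,w in enumerate(W):
    x,tr=followb(x,rr[i]); print('sim',x,round(min(clear(t) for t in tr),3),'r,z TCP',[(round(float(np.hypot(*fk(t)[0][:2])),2),round(float(fk(t)[0][2]),2)) for t in tr[::4]])
show(rr[:2])
E
python3 p5.py
```

```text
seg 20 clear 0.118 zmin 0.577
seg 17 clear 0.055 zmin 1.052
seg 15 clear 0.045 zmin 1.13
sim [ 1.14  0.21 -0.21  0.9  -0.34  0.08 -0.35] 0.118 r,z TCP [(0.56, 0.58), (0.67, 0.58), (0.78, 0.64), (0.85, 0.75), (0.87, 0.92)]
sim [-0.12  0.15  0.16  0.79  0.02  0.08 -0.77] 0.065 r,z TCP [(0.83, 1.06), (0.82, 1.09), (0.8, 1.11), (0.78, 1.14), (0.75, 1.17)]
sim [-1.48  0.13  0.47  0.88  0.55  0.11 -1.34] 0.049 r,z TCP [(0.75, 1.17), (0.76, 1.16), (0.76, 1.14), (0.77, 1.14)]
[[-0.16, 0.7, 0.24, -0.41, -0.46, 0.02], [-0.1, 0.7, 0.24, -0.44, -0.43, -0.02], [-0.04, 0.69, 0.23, -0.46, -0.4, -0.06], [0.02, 0.69, 0.22, -0.49, -0.36, -0.09], [0.09, 0.69, 0.2, -0.51, -0.32, -0.12], [0.15, 0.68, 0.19, -0.53, -0.28, -0.14], [0.22, 0.68, 0.17, -0.55, -0.23, -0.17], [0.29, 0.68, 0.15, -0.57, -0.18, -0.18], [0.36, 0.68, 0.13, -0.58, -0.12, -0.19], [0.43, 0.68, 0.11, -0.6, -0.07, -0.2], [0.5, 0.68, 0.08, -0.61, -0.02, -0.21], [0.56, 0.68, 0.06, -0.62, 0.04, -0.21], [0.63, 0.68, 0.04, -0.63, 0.09, -0.2], [0.69, 0.68, 0.03, -0.63, 0.15, -0.19], [0.75, 0.68, 0.01, -0.64, 0.2, -0.18], [0.81, 0.69, -0.0, -0.64, 0.25, -0.17], [0.86, 0.69, -0.01, -0.64, 0.29, -0.15], [0.91, 0.7, -0.02, -0.64, 0.34, -0.13], [0.96, 0.7, -0.02, -0.63, 0.38, -0.1], [1.0, 0.71, -0.02, -0.63, 0.42, -0.08]]
[[0.99, -0.66, 0.05, 0.19, 0.3, 0.14], [0.99, -0.65, 0.05, 0.19, 0.3, 0.14], [0.99, -0.64, 0.04, 0.18, 0.3, 0.15], [0.99, -0.63, 0.03, 0.18, 0.3, 0.15], [0.99, -0.62, 0.03, 0.18, 0.3, 0.15], [0.98, -0.61, 0.02, 0.18, 0.3, 0.16], [0.98, -0.61, 0.02, 0.18, 0.3, 0.16], [0.98, -0.6, 0.01, 0.17, 0.3, 0.17], [0.98, -0.59, 0.01, 0.17, 0.3, 0.17], [0.97, -0.58, 0.0, 0.17, 0.3, 0.18], [0.97, -0.57, -0.0, 0.17, 0.3, 0.18], [0.97, -0.56, -0.0, 0.17, 0.3, 0.18], [0.96, -0.55, -0.01, 0.16, 0.3, 0.19], [0.96, -0.54, -0.01, 0.16, 0.29, 0.19], [0.95, -0.53, -0.02, 0.16, 0.29, 0.2], [0.94, -0.52, -0.02, 0.16, 0.29, 0.2], [0.94, -0.51, -0.02, 0.16, 0.29, 0.21]]
```

Emit:
carry_out(
  moves=[
    [-0.16,0.7,0.24,-0.41,-0.46,0.02],
    [-0.1,0.7,0.24,-0.44,-0.43,-0.02],
    [-0.04,0.69,0.23,-0.46,-0.4,-0.06],
    [0.02,0.69,0.22,-0.49,-0.36,-0.09],
    [0.09,0.69,0.2,-0.51,-0.32,-0.12],
    [0.15,0.68,0.19,-0.53,-0.28,-0.14],
    [0.22,0.68,0.17,-0.55,-0.23,-0.17],
    [0.29,0.68,0.15,-0.57,-0.18,-0.18],
    [0.36,0.68,0.13,-0.58,-0.12,-0.19],
    [0.43,0.68,0.11,-0.6,-0.07,-0.2],
    [0.5,0.68,0.08,-0.61,-0.02,-0.21],
    [0.56,0.68,0.06,-0.62,0.04,-0.21],
    [0.63,0.68,0.04,-0.63,0.09,-0.2],
    [0.69,0.68,0.03,-0.63,0.15,-0.19],
    [0.75,0.68,0.01,-0.64,0.2,-0.18],
    [0.81,0.69,0,-0.64,0.25,-0.17],
    [0.86,0.69,-0.01,-0.64,0.29,-0.15],
    [0.91,0.7,-0.02,-0.64,0.34,-0.13],
    [0.96,0.7,-0.02,-0.63,0.38,-0.1],
    [1.0,0.71,-0.02,-0.63,0.42,-0.08],
  ],
)

```text
time: 6.85
ee_pos: [0.4306, -0.7163, 1.0493]
eef_rot: [0.551, -0.025, 0.526, 0.648]
ft_force: [-0.4, -1.0, -0.3]
width: 0.087
grip_force: 0.0
```

Emit:
carry_out(
  moves=[
    [0.99,-0.66,0.05,0.19,0.3,0.14],
    [0.99,-0.65,0.05,0.19,0.3,0.14],
    [0.99,-0.64,0.04,0.18,0.3,0.15],
    [0.99,-0.63,0.03,0.18,0.3,0.15],
    [0.99,-0.62,0.03,0.18,0.3,0.15],
    [0.98,-0.61,0.02,0.18,0.3,0.16],
    [0.98,-0.61,0.02,0.18,0.3,0.16],
    [0.98,-0.6,0.01,0.17,0.3,0.17],
  ],
)

```text
time: 7.85
ee_pos: [0.6683, -0.4383, 1.106]
eef_rot: [0.515, 0.089, 0.664, 0.535]
ft_force: [-0.3, 0.1, 0.5]
width: 0.0873
grip_force: 0.0
```

```bash
cat > p6.py <<'E'
from sim import *
np.set_printoptions(precision=2,suppress=True)
q=np.array(read_state()['joint_positions']); print('q',q,clear(q),fk(q)[0],read_state()['ee_pos'])
g=np.array([-1.66,.77,1.2,1.88,-.82,1.09,-.58])
A,e,ok=ik3(g,np.array([.435,.356,.16]),down(64.3),1.3)
W=[[-.4,.15,.4,.8,-.3,.08,-.5],[-1.8,.16,.9,.9,-.2,.08,-.7],[-2.1,.6,1.3,1.4,-.4,.08,-.8],A]
rr=rows(q,W,1.0); x=q
for i,w in enumerate(W):
    x,tr=followb(x,rr[i]); print('sim',x,round(min(clear(t) for t in tr),3))
show(rr[:2])
E
python3 p6.py
```

```text
q [ 0.55  0.17 -0.02  0.85 -0.24  0.07 -0.48] 0.09805590092154157 [ 0.67 -0.44  1.11] [ 0.67 -0.44  1.11]
seg 11 clear 0.051 zmin 1.107
seg 14 clear 0.044 zmin 1.125
seg 16 clear 0.077 zmin 0.608
seg 21 clear 0.077 zmin 0.16
sim [-0.28  0.15  0.24  0.79  0.02  0.08 -0.78] 0.056
sim [-1.52  0.15  0.53  0.87  0.45  0.1  -1.26] 0.045
sim [-2.04  0.53  1.16  1.38  0.58  0.09 -1.69] 0.072
sim [-1.27  0.28  0.6   1.74 -0.17  1.16 -1.07] 0.059
[[0.92, -0.63, 0.03, 0.19, 0.28, 0.16], [0.92, -0.62, 0.02, 0.18, 0.28, 0.17], [0.92, -0.61, 0.02, 0.18, 0.28, 0.17], [0.92, -0.6, 0.01, 0.18, 0.28, 0.17], [0.92, -0.59, 0.01, 0.18, 0.28, 0.18], [0.92, -0.58, 0.01, 0.17, 0.28, 0.18], [0.92, -0.58, 0.0, 0.17, 0.28, 0.18], [0.92, -0.57, -0.0, 0.17, 0.28, 0.19], [0.92, -0.56, -0.01, 0.17, 0.28, 0.19], [0.91, -0.55, -0.01, 0.17, 0.28, 0.19], [0.91, -0.54, -0.02, 0.16, 0.28, 0.2]]
[[0.92, -0.97, 0.01, 0.3, 0.28, 0.26], [0.93, -0.97, 0.01, 0.3, 0.28, 0.26], [0.93, -0.97, 0.0, 0.3, 0.28, 0.26], [0.94, -0.96, -0.01, 0.3, 0.28, 0.26], [0.94, -0.96, -0.01, 0.3, 0.28, 0.25], [0.95, -0.96, -0.02, 0.3, 0.28, 0.25], [0.95, -0.96, -0.02, 0.3, 0.28, 0.25], [0.95, -0.95, -0.03, 0.3, 0.28, 0.25], [0.96, -0.95, -0.04, 0.3, 0.28, 0.25], [0.96, -0.95, -0.04, 0.3, 0.28, 0.25], [0.96, -0.94, -0.05, 0.3, 0.28, 0.24], [0.96, -0.94, -0.06, 0.3, 0.29, 0.24], [0.96, -0.94, -0.06, 0.3, 0.29, 0.24], [0.96, -0.93, -0.07, 0.3, 0.29, 0.24]]
```

```bash
sed -i 's/^W=.*/W=[[-.4,.1,.4,.8,-.3,.07,-.5],[-1.4,.1,.7,.85,-.2,.07,-.7],[-2.1,.35,1.1,1.1,-.2,.07,-.8],[-2.1,.65,1.3,1.4,-.4,.08,-.8],A]/; s/show(rr\[:2\])/show(rr[:4])/' p6.py; python3 p6.py
```

```text
q [ 0.55  0.17 -0.02  0.85 -0.24  0.07 -0.48] 0.09805590092154157 [ 0.67 -0.44  1.11] [ 0.67 -0.44  1.11]
seg 12 clear 0.067 zmin 1.107
seg 10 clear 0.06 zmin 1.184
seg 14 clear 0.067 zmin 0.902
seg 8 clear 0.078 zmin 0.583
seg 21 clear 0.077 zmin 0.16
sim [-0.21  0.1   0.17  0.79 -0.01  0.07 -0.75] 0.073
sim [-1.09  0.09  0.32  0.84  0.33  0.07 -1.16] 0.061
sim [-2.    0.29  0.89  1.1   0.73  0.09 -1.62] 0.061
sim [-2.05  0.57  1.16  1.4   0.71  0.1  -1.8 ] 0.078
sim [-1.25  0.27  0.56  1.76 -0.15  1.15 -1.09] 0.058
[[0.92, -0.49, -0.01, 0.14, 0.28, 0.15], [0.91, -0.47, -0.02, 0.14, 0.28, 0.16], [0.9, -0.46, -0.02, 0.14, 0.28, 0.16], [0.9, -0.45, -0.02, 0.13, 0.28, 0.17], [0.89, -0.43, -0.03, 0.13, 0.28, 0.17], [0.88, -0.42, -0.03, 0.13, 0.27, 0.18], [0.86, -0.41, -0.03, 0.13, 0.27, 0.18], [0.85, -0.4, -0.03, 0.12, 0.27, 0.19], [0.84, -0.38, -0.04, 0.12, 0.27, 0.2], [0.83, -0.37, -0.04, 0.12, 0.26, 0.2], [0.81, -0.36, -0.04, 0.12, 0.26, 0.21], [0.8, -0.35, -0.04, 0.12, 0.26, 0.21]]
[[0.9, -0.95, 0.02, 0.3, 0.29, 0.34], [0.9, -0.95, 0.02, 0.31, 0.29, 0.34], [0.9, -0.96, 0.01, 0.31, 0
[... 471 characters left out ...]
6, -0.02, 0.02], [0.1, -0.95, 0.08, 0.25, -0.01, 0.01], [0.12, -0.94, 0.07, 0.25, -0.0, 0.0], [0.15, -0.93, 0.06, 0.24, 0.0, -0.01], [0.18, -0.91, 0.05, 0.24, 0.01, -0.02], [0.2, -0.9, 0.03, 0.23, 0.01, -0.02], [0.23, -0.88, 0.02, 0.23, 0.02, -0.03], [0.25, -0.86, 0.0, 0.22, 0.02, -0.04], [0.27, -0.84, -0.01, 0.21, 0.03, -0.04], [0.29, -0.82, -0.03, 0.2, 0.03, -0.05]]
[[-0.9, -0.79, 0.18, 0.16, -0.37, -0.11], [-0.91, -0.74, 0.18, 0.14, -0.37, -0.1], [-0.91, -0.68, 0.17, 0.12, -0.38, -0.1], [-0.92, -0.62, 0.16, 0.1, -0.38, -0.1], [-0.92, -0.56, 0.16, 0.07, -0.38, -0.1], [-0.92, -0.51, 0.15, 0.05, -0.38, -0.1], [-0.92, -0.45, 0.14, 0.03, -0.38, -0.09], [-0.92, -0.39, 0.13, 0.01, -0.38, -0.09]]
```

Emit:
carry_out(
  moves=[
    [0.92,-0.49,-0.01,0.14,0.28,0.15],
    [0.91,-0.47,-0.02,0.14,0.28,0.16],
    [0.9,-0.46,-0.02,0.14,0.28,0.16],
    [0.9,-0.45,-0.02,0.13,0.28,0.17],
    [0.89,-0.43,-0.03,0.13,0.28,0.17],
    [0.88,-0.42,-0.03,0.13,0.27,0.18],
    [0.86,-0.41,-0.03,0.13,0.27,0.18],
    [0.85,-0.4,-0.03,0.12,0.27,0.19],
    [0.84,-0.38,-0.04,0.12,0.27,0.2],
    [0.83,-0.37,-0.04,0.12,0.26,0.2],
    [0.81,-0.36,-0.04,0.12,0.26,0.21],
    [0.8,-0.35,-0.04,0.12,0.26,0.21],
  ],
)

```text
time: 9.35
ee_pos: [0.7057, -0.0007, 1.2079]
eef_rot: [0.416, 0.197, 0.821, 0.337]
ft_force: [-0.2, 0.1, -0.6]
width: 0.0867
grip_force: 0.0
```

Emit:
carry_out(
  moves=[
    [0.9,-0.95,0.02,0.3,0.29,0.34],
    [0.9,-0.95,0.02,0.31,0.29,0.34],
    [0.9,-0.96,0.01,0.31,0.29,0.34],
    [0.9,-0.96,0.01,0.31,0.28,0.34],
    [0.89,-0.97,0.01,0.31,0.28,0.34],
    [0.89,-0.97,0,0.31,0.28,0.34],
    [0.89,-0.98,0,0.32,0.28,0.33],
    [0.88,-0.98,-0.01,0.32,0.28,0.33],
    [0.88,-0.99,-0.01,0.32,0.28,0.33],
    [0.88,-0.99,-0.01,0.32,0.27,0.33],
  ],
)

```text
time: 10.6
ee_pos: [0.5352, 0.4822, 1.185]
eef_rot: [0.346, 0.327, 0.879, -0.003]
ft_force: [1.4, 0.3, -0.5]
width: 0.087
grip_force: 0.0
```

```bash
sed -i 's/^W=.*/W=[[-2.1,.35,1.1,1.1,-.2,.07,-.8],[-2.1,.7,1.3,1.5,-.4,.08,-.8],A]/; s/show(rr\[:4\])/show(rr[:2])/' p6.py; python3 p6.py
```

```text
q [-1.07  0.09  0.3   0.84  0.34  0.07 -1.17] 0.06249411733986653 [0.54 0.48 1.19] [0.54 0.48 1.19]
seg 15 clear 0.059 zmin 0.902
seg 10 clear 0.078 zmin 0.493
seg 19 clear 0.077 zmin 0.16
sim [-1.96  0.29  0.85  1.09  0.72  0.1  -1.6 ] 0.056
sim [-2.05  0.6   1.16  1.5   0.71  0.11 -1.8 ] 0.078
sim [-1.25  0.27  0.56  1.76 -0.16  1.17 -1.08] 0.058
[[-0.19, -0.95, 0.17, 0.27, -0.07, 0.07], [-0.15, -0.95, 0.16, 0.27, -0.06, 0.06], [-0.1, -0.95, 0.15, 0.27, -0.05, 0.05], [-0.06, -0.95, 0.14, 0.26, -0.04, 0.03], [-0.01, -0.95, 0.13, 0.26, -0.03, 0.02], [0.03, -0.94, 0.11, 0.25, -0.03, 0.01], [0.08, -0.92, 0.09, 0.25, -0.02, -0.0], [0.12, -0.9, 0.08, 0.24, -0.01, -0.01], [0.16, -0.88, 0.06, 0.23, 0.0, -0.02], [0.2, -0.86, 0.04, 0.22, 0.01, -0.03], [0.25, -0.83, 0.01, 0.21, 0.02, -0.04], [0.29, -0.8, -0.01, 0.2, 0.03, -0.04], [0.32, -0.76, -0.04, 0.19, 0.04, -0.05], [0.36, -0.73, -0.06, 0.17, 0.05, -0.06], [0.39, -0.69, -0.09, 0.16, 0.06, -0.06]]
[[-0.9, -0.85, 0.18, 0.18, -0.36, -0.11], [-0.91, -0.8, 0.17, 0.17, -0.37, -0.11], [-0.92, -0.75, 0.17, 0.15, -0.37, -0.11], [-0.92, -0.7, 0.16, 0.13, -0.38, -0.11], [-0.93, -0.64, 0.16, 0.11, -0.38, -0.11], [-0.94, -0.59, 0.15, 0.09, -0.38, -0.1], [-0.94, -0.54, 0.14, 0.07, -0.38, -0.1], [-0.94, -0.49, 0.14, 0.06, -0.39, -0.1], [-0.95, -0.44, 0.13, 0.04, -0.39, -0.09], [-0.95, -0.39, 0.12, 0.02, -0.39, -0.09]]
```

Emit:
carry_out(
  moves=[
    [-0.19,-0.95,0.17,0.27,-0.07,0.07],
    [-0.15,-0.95,0.16,0.27,-0.06,0.06],
    [-0.1,-0.95,0.15,0.27,-0.05,0.05],
    [-0.06,-0.95,0.14,0.26,-0.04,0.03],
    [-0.01,-0.95,0.13,0.26,-0.03,0.02],
    [0.03,-0.94,0.11,0.25,-0.03,0.01],
    [0.08,-0.92,0.09,0.25,-0.02,0],
    [0.12,-0.9,0.08,0.24,-0.01,-0.01],
    [0.16,-0.88,0.06,0.23,0,-0.02],
    [0.2,-0.86,0.04,0.22,0.01,-0.03],
    [0.25,-0.83,0.01,0.21,0.02,-0.04],
    [0.29,-0.8,-0.01,0.2,0.03,-0.04],
    [0.32,-0.76,-0.04,0.19,0.04,-0.05],
    [0.36,-0.73,-0.06,0.17,0.05,-0.06],
    [0.39,-0.69,-0.09,0.16,0.06,-0.06],
  ],
)

```text
time: 12.48
ee_pos: [0.3125, 0.851, 0.8991]
eef_rot: [0.338, 0.528, 0.775, -0.085]
ft_force: [0.3, -0.3, -0.2]
width: 0.0869
grip_force: 0.0
```

Emit:
carry_out(
  moves=[
    [-0.9,-0.85,0.18,0.18,-0.36,-0.11],
    [-0.91,-0.8,0.17,0.17,-0.37,-0.11],
    [-0.92,-0.75,0.17,0.15,-0.37,-0.11],
    [-0.92,-0.7,0.16,0.13,-0.38,-0.11],
    [-0.93,-0.64,0.16,0.11,-0.38,-0.11],
    [-0.94,-0.59,0.15,0.09,-0.38,-0.1],
    [-0.94,-0.54,0.14,0.07,-0.38,-0.1],
    [-0.94,-0.49,0.14,0.06,-0.39,-0.1],
    [-0.95,-0.44,0.13,0.04,-0.39,-0.09],
    [-0.95,-0.39,0.12,0.02,-0.39,-0.09],
  ],
)

```text
time: 13.72
ee_pos: [0.4741, 0.8184, 0.488]
eef_rot: [0.479, 0.609, 0.625, 0.092]
ft_force: [0.4, 0.2, -0.3]
width: 0.0874
grip_force: 0.0
```

```bash
cat > p7.py <<'E'
from sim import *
import io,contextlib
np.set_printoptions(precision=2,suppress=True)
q=np.array(read_state()['joint_positions']); print('q',q,clear(q),fk(q)[0])
g=np.array([-1.66,.77,1.2,1.88,-.82,1.09,-.58])
tgt=np.array([.435,.356,.14]); A,e,ok=ik3(g,tgt,down(64.3),1.3); B,eb,okb=ik3(np.array([-1.26,.88,1.2,1.74,-.89,1.18,1.51]),np.array([.573,.2145,.16]),down(164.7),1.2)
a=[-2.1,.8,1.3,1.75,-.5,.1,-.8]; b=np.array(A); b[5]=.5; b[1]=.8
opts={'direct':[A],'a':[a,A],'b':[b,A],'ab':[a,b,A]}
for nm,W in opts.items():
    with contextlib.redirect_stdout(io.StringIO()): rr=rows(q,W,1.0)
    x=q;cl=[];zz=[]
    for i in range(len(W)):
        x,tr=followb(x,rr[i]); cl.append(min(clear(t) for t in tr)); zz.append(min(fk(t)[0][2] for t in tr))
    with contextlib.redirect_stdout(io.StringIO()): rb=rows(x,[B],1.0)
    y,tr=followb(x,rb[0])
    print(nm,list(map(len,rr)),x,np.array(cl),np.array(zz),'B',y,min(clear(t) for t in tr))
    json.dump([s.tolist() for s in rr],open(f'rr_{nm}.json','w'))
E
python3 p7.py
```

```text
q [-2.05  0.61  1.16  1.5   0.7   0.1  -1.8 ] 0.07817050997197325 [0.48 0.82 0.49]
direct [23] [-1.34  0.31  0.68  1.78 -0.22  1.12 -1.04] [0.06] [0.14] B [-0.79  0.37  0.45  1.62 -0.17  1.19  1.  ] 0.018998991806445112
a [6, 13] [-1.22  0.29  0.53  1.78 -0.16  1.12 -1.08] [0.08 0.06] [0.3  0.14] B [-0.69  0.36  0.33  1.61 -0.12  1.19  0.96] 0.008127359236927019
b [17, 5] [-1.17  0.28  0.48  1.78 -0.14  1.12 -1.09] [0.07 0.05] [0.17 0.13] B [-0.66  0.36  0.29  1.61 -0.11  1.19  0.95] 0.004808854502278558
ab [6, 10, 5] [-1.15  0.28  0.45  1.78 -0.14  1.12 -1.1 ] [0.08 0.07 0.05] [0.3  0.17 0.13] B [-0.64  0.36  0.26  1.61 -0.1   1.19  0.94] 0.0025540406299707527
```

```bash
cat > p8.py <<'E'
from sim import *
import io,contextlib,time
np.set_printoptions(precision=2,suppress=True)
q=np.array(read_state()['joint_positions']); rng=np.random.default_rng(0)
tgt=np.array([.435,.356,.14]); A,e,ok=ik3(np.array([-1.66,.77,1.2,1.88,-.82,1.09,-.58]),tgt,down(64.3),1.3)
def run(W):
    with contextlib.redirect_stdout(io.StringIO()): rr=rows(q,W,1.0)
    if sum(map(len,rr))>50: return None
    x=q;T=[]
    for s in rr: x,tr=followb(x,s); T+=tr
    o,_=fk(x); 
    return x,rr,min(clear(t) for t in T),min(fk(t)[0][2] for t in T),np.linalg.norm(o-tgt)
best=[];t0=time.time()
while time.time()-t0<150:
    w1=np.array([rng.uniform(-2.4,-1.5),rng.uniform(.5,1.3),rng.uniform(.9,1.34),rng.uniform(1.3,2.3),rng.uniform(-1.2,1),rng.uniform(.1,.9),rng.uniform(-2.2,-.3)])
    W=[w1,A] 
    if rng.random()<.5:
        w2=A+rng.uniform(-1,1,7)*np.array([.4,.3,.3,.3,.5,.4,.6]); w2=np.clip(w2,LO,HI); W=[w1,w2,A]
    if min(fk(w)[0][2] for w in W)<.13: continue
    try: z=run(W)
    except Exception: continue
    if z is None or z[2]<.055 or z[3]<.12 or z[4]>.02: continue
    best.append((z[0][2],len(best),z,W))
best.sort(reverse=True,key=lambda b:b[0])
for b in best[:3]: print(b[0],b[2][0],b[2][2:],list(map(len,b[2][1])),[np.array(w) for w in b[3]])
json.dump([s.tolist() for s in best[0][2][1]],open('rr_best.json','w')); print(len(best))
E
python3 p8.py
```

```text
0.9777893409627174 [-1.56  0.39  0.98  1.79 -0.36  1.15 -0.92] (np.float64(0.07247496450055292), np.float64(0.13956606732686294), np.float64(0.0009444807132741894)) [12, 16, 4] [array([-2.2 ,  1.23,  1.24,  1.75,  0.93,  0.36, -1.07]), array([-1.77,  0.45,  1.34,  1.61, -0.23,  1.55, -0.39]), array([-1.74,  0.6 ,  1.3 ,  1.8 , -0.61,  1.23, -0.71])]
0.9547766677437053 [-1.54  0.39  0.95  1.79 -0.35  1.15 -0.93] (np.float64(0.071733207029903), np.float64(0.13673881629238732), np.float64(0.001390279881333676)) [12, 15, 7] [array([-2.37,  0.87,  1.13,  1.94,  0.72,  0.31, -1.26]), array([-2.04,  0.37,  1.34,  1.79, -0.3 ,  1.36, -0.2 ]), array([-1.74,  0.6 ,  1.3 ,  1.8 , -0.61,  1.23, -0.71])]
0.9449762577538037 [-1.54  0.38  0.94  1.79 -0.34  1.14 -0.93] (np.float64(0.07153488320347663), np.float64(0.13876392499953255), np.float64(0.0017594286848209779)) [11, 16, 7] [array([-1.82,  0.69,  1.11,  1.64,  0.95,  0.6 , -1.57]), array([-2.13,  0.35,  1.34,  1.64, -0.47,  1.59, -1.17]), array([-1.74,  0.6 ,  1.3 ,  1.8 , -0.61,  1.23, -0.71])]
419
```

```bash
python3 -c "
from sim import *
show([np.array(s) for s in json.load(open('rr_best.json'))])"
```

```text
[[-0.46, -0.81, 0.13, 0.07, -0.33, -0.95], [-0.38, -0.8, 0.12, 0.07, -0.32, -0.96], [-0.31, -0.78, 0.1, 0.07, -0.32, -0.96], [-0.25, -0.75, 0.09, 0.07, -0.31, -0.96], [-0.19, -0.71, 0.08, 0.07, -0.31, -0.96], [-0.14, -0.68, 0.06, 0.07, -0.31, -0.96], [-0.1, -0.64, 0.05, 0.07, -0.31, -0.96], [-0.07, -0.6, 0.03, 0.07, -0.31, -0.96], [-0.04, -0.55, 0.02, 0.07, -0.31, -0.96], [-0.03, -0.51, 0.01, 0.07, -0.32, -0.96], [-0.02, -0.48, -0.01, 0.07, -0.32, -0.95], [-0.01, -0.44, -0.02, 0.08, -0.33, -0.95]]
[[-0.98, -0.59, 0.25, 0.56, -0.32, 0.56], [-0.92, -0.62, 0.27, 0.62, -0.28, 0.53], [-0.86, -0.65, 0.29, 0.68, -0.22, 0.51], [-0.8, -0.66, 0.3, 0.73, -0.17, 0.48], [-0.73, -0.66, 0.3, 0.77, -0.11, 0.45], [-0.66, -0.66, 0.29, 0.8, -0.04, 0.42], [-0.59, -0.64, 0.27, 0.83, 0.02, 0.38], [-0.52, -0.63, 0.24, 0.85, 0.09, 0.35], [-0.45, -0.61, 0.2, 0.86, 0.16, 0.31], [-0.39, -0.58, 0.16, 0.87, 0.23, 0.26], [-0.33, -0.56, 0.1, 0.87, 0.31, 0.22], [-0.27, -0.54, 0.04, 0.86, 0.38, 0.17], [-0.22, -0.53, -0.03, 0.84, 0.45, 0.11], [-0.17, -0.51, -0.11, 0.82, 0.51, 0.06], [-0.13, -0.51, -0.18, 0.79, 0.57, -0.01], [-0.08, -0.52, -0.26, 0.75, 0.63, -0.07]]
[[0.77, -0.01, 0.77, 0.04, 0.45, 0.72], [0.65, -0.05, 0.79, 0.05, 0.43, 0.8], [0.51, -0.07, 0.8, 0.06, 0.42, 0.88], [0.37, -0.04, 0.78, 0.05, 0.4, 0.96]]
```

Emit:
carry_out(
  moves=[
    [-0.46,-0.81,0.13,0.07,-0.33,-0.95],
    [-0.38,-0.8,0.12,0.07,-0.32,-0.96],
    [-0.31,-0.78,0.1,0.07,-0.32,-0.96],
    [-0.25,-0.75,0.09,0.07,-0.31,-0.96],
    [-0.19,-0.71,0.08,0.07,-0.31,-0.96],
    [-0.14,-0.68,0.06,0.07,-0.31,-0.96],
    [-0.1,-0.64,0.05,0.07,-0.31,-0.96],
    [-0.07,-0.6,0.03,0.07,-0.31,-0.96],
    [-0.04,-0.55,0.02,0.07,-0.31,-0.96],
    [-0.03,-0.51,0.01,0.07,-0.32,-0.96],
    [-0.02,-0.48,-0.01,0.07,-0.32,-0.95],
    [-0.01,-0.44,-0.02,0.08,-0.33,-0.95],
  ],
)

```text
time: 15.22
ee_pos: [0.4877, 0.6884, 0.2089]
eef_rot: [0.035, 0.754, 0.205, 0.623]
ft_force: [0.1, -0.4, -0.2]
width: 0.0872
grip_force: 0.0
```

Emit:
carry_out(
  moves=[
    [-0.98,-0.59,0.25,0.56,-0.32,0.56],
    [-0.92,-0.62,0.27,0.62,-0.28,0.53],
    [-0.86,-0.65,0.29,0.68,-0.22,0.51],
    [-0.8,-0.66,0.3,0.73,-0.17,0.48],
    [-0.73,-0.66,0.3,0.77,-0.11,0.45],
    [-0.66,-0.66,0.29,0.8,-0.04,0.42],
    [-0.59,-0.64,0.27,0.83,0.02,0.38],
    [-0.52,-0.63,0.24,0.85,0.09,0.35],
    [-0.45,-0.61,0.2,0.86,0.16,0.31],
    [-0.39,-0.58,0.16,0.87,0.23,0.26],
    [-0.33,-0.56,0.1,0.87,0.31,0.22],
    [-0.27,-0.54,0.04,0.86,0.38,0.17],
    [-0.22,-0.53,-0.03,0.84,0.45,0.11],
    [-0.17,-0.51,-0.11,0.82,0.51,0.06],
    [-0.13,-0.51,-0.18,0.79,0.57,-0.01],
    [-0.08,-0.52,-0.26,0.75,0.63,-0.07],
  ],
)

```text
time: 17.23
ee_pos: [0.4324, 0.2829, 0.2799]
eef_rot: [0.696, 0.709, -0.091, 0.073]
ft_force: [-0.6, -0.4, -0.8]
width: 0.0872
grip_force: 0.0
```

Emit:
carry_out(
  moves=[
    [0.77,-0.01,0.77,0.04,0.45,0.72],
    [0.65,-0.05,0.79,0.05,0.43,0.8],
    [0.51,-0.07,0.8,0.06,0.42,0.88],
    [0.37,-0.04,0.78,0.05,0.4,0.96],
  ],
)

```text
time: 17.73
ee_pos: [0.4336, 0.3563, 0.1396]
eef_rot: [0.849, 0.529, 0.0, -0.001]
ft_force: [0.5, 0.6, 0.6]
width: 0.0868
grip_force: 0.0
```

```bash
cat > look.py <<'E'
from sim import *
np.set_printoptions(precision=4,suppress=True)
c=grab('wrist');s=read_state();q=np.array(s['joint_positions']);print('q',q.round(2),clear(q).round(3),s['ee_pos'],s['ft_force'],s['width'])
P=cloud(c);hsv=cv2.cvtColor(c['pixels'],cv2.COLOR_RGB2HSV);H,S,V=[hsv[...,i].astype(int) for i in range(3)]
m=((S>150)&((H<8)|(H>172))&(V>70)&(P[...,2]>.03)&(P[...,2]<.045)).astype(np.uint8)
if m.sum()>50:
    pts=np.argwhere(m)[:,::-1]; W=np.array([ray(c,u,v,.038)[:2] for u,v in pts]); print('handle',cv2.minAreaRect((W*1000).astype(np.float32)),'zmed',np.median(P[m>0][:,2]))
E
python3 look.py; python3 -c "
from h import *
plan([.435,.356,.14],64.3); save('w5',load('wrist')['pixels'])"
```

```text
q [-1.56  0.4   0.98  1.8  -0.36  1.14 -0.93] 0.072 [0.4322 0.3556 0.136 ] [-1.0878 -0.304  -3.6982] 0.08696475094025069
handle ((443.4049987792969, 369.5743408203125), (77.70195007324219, 13.612862586975098), 63.662506103515625) zmed 0.038221945607439745
shift units [ 0.041  0.059 -0.1  ] turn units -0.104 tilt [-0.0024  0.0011 -1.    ] t 17.77
```

View pics/w5.png

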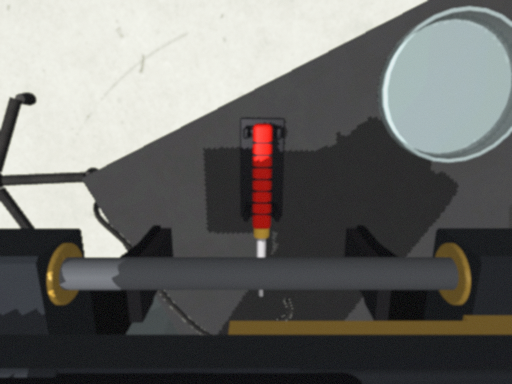

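The handle lies at (262,180) in the wrist picture and measures 77.7 x 13.6 mm at z = 38 mm, which matches the red tool. The rest and dish are clear of the fingers, so I'm descending to grasp 15 mm ahead of the handle's middle.

Emit:
carry_out(
  moves=[
    [0.06,0.1,0.7,0,0,0],
    [0,0,0.7,0,0,0],
    [0,0,0.6,0,0,0],
    [0,0,0.6,0,0,0],
    [0,0,0.1,0,0,0],
    [0,0,0,0,0,0],
  ],
  fingers=50,
)

```text
time: 18.52
ee_pos: [0.438, 0.3562, 0.033]
eef_rot: [0.847, 0.531, -0.001, -0.001]
ft_force: [1.3, -0.5, -1.0]
width: 0.0505
grip_force: 0.0
```

Emit:
carry_out(
  moves=[
    [0,0,0,0,0,0],
    [0,0,0,0,0,0],
    [0,0,0,0,0,0],
    [0,0,0,0,0,0],
  ],
  fingers=5,
  force=50,
)

```text
time: 19.02
ee_pos: [0.4376, 0.356, 0.0321]
eef_rot: [0.848, 0.53, -0.001, -0.001]
ft_force: [-0.1, -1.3, -0.8]
width: 0.0177
grip_force: 0.0
```

Emit:
carry_out(
  moves=[
    [0,0,0,0,0,0],
    [0,0,0,0,0,0],
    [0,0,0,0,0,0],
    [0,0,-0.5,0,0,0],
    [0,0,-1,0,0,0],
    [0,0,-0.7,0,0,0],
    [0,0,0,0,0,0],
  ],
)

```text
time: 19.9
ee_pos: [0.4391, 0.3567, 0.1229]
eef_rot: [0.848, 0.53, 0.001, -0.002]
ft_force: [0.5, -0.4, -2.4]
width: 0.0137
grip_force: 50.0
```

```bash
cat > p9.py <<'E'
from sim import *
import io,contextlib,time
np.set_printoptions(precision=2,suppress=True)
s=read_state();q=np.array(s['joint_positions']);print(q,s['ee_pos'],s['width'],s['grip_force']); rng=np.random.default_rng(1)
tgt=np.array([.515,.23,.12]); rt=down(164.7)
def seg(o,r,o2,r2):
    d=r.inv().apply(o2-o)/.04; w=np.degrees((r.inv()*r2).as_rotvec())/8
    n=max(1,int(np.ceil(max(abs(d).max()/.95,abs(w).max()/.95,np.linalg.norm(w)/1.25))))
    return [np.r_[r.inv().apply((o2-o)/.04) if False else 0*d,w/n] for _ in range(n)],n
def cart(W):
    o,r=fk(q);X=[]
    for o2,r2 in W:
        w=(r.inv()*r2).as_rotvec(); n=int(np.ceil(max(np.abs((o2-o)/.04).max()/.7,np.abs(np.degrees(w)/8).max()/.95,np.linalg.norm(np.degrees(w)/8)/1.25,1)))
        for i in range(n):
            a=r*R.from_rotvec(w*i/n); X.append(np.r_[a.inv().apply(o2-o)/n/.04,np.degrees(w/n)/8])
        o,r=o2,r2
    return np.array(X).round(2)
res=[];t0=time.time();k=0
while time.time()-t0<100:
    k+=1
    if k==1: W=[(tgt,rt)]
    else:
        f=rng.uniform(.1,.9); p=np.array([.435,.356,.2])*(1-f)+tgt*f+rng.uniform(-1,1,3)*[.08,.1,.0]; p[2]=rng.uniform(.17,.4)
        r=down(64+100*f+rng.uniform(-60,60))*R.from_rotvec(rng.uniform(-.9,.9,3)*[1,1,0]); W=[(p,r),(tgt,rt)]
    X=cart(W)
    if len(X)>32: continue
    x,tr=followb(q,X); o,_=fk(x)
    cl=min(clear(t) for t in tr); z=min(fk(t)[0][2] for t in tr)
    if k==1: print('direct',len(X),x,cl)
    if cl<.04 or np.linalg.norm(o-tgt)>.01 or z<.1: continue
    res.append((clear(x)-.0006*len(X),k,x,cl,X))
res.sort(key=lambda a:-a[0])
for a in res[:4]: print(round(a[0],3),len(a[4]),a[2],'end',round(clear(a[2]),3),'path',round(a[3],3))
print(json.dumps(res[0][4].tolist())); 
E
python3 p9.py
```

```text
[-1.54  0.43  0.96  1.8  -0.39  1.12 -0.9 ] [0.44 0.36 0.12] 0.013666857556688953 49.99955177307129
direct 14 [-1.05  0.33  0.66  1.8  -0.23  1.09  0.99] 0.04424243804076848
0.055 20 [-1.43  0.58  1.23  1.82 -0.6   1.18  1.29] end 0.067 path 0.048
0.053 18 [-1.37  0.49  1.09  1.81 -0.47  1.13  1.2 ] end 0.064 path 0.064
0.053 14 [-1.31  0.44  1.01  1.81 -0.42  1.11  1.15] end 0.061 path 0.061
0.053 23 [-1.41  0.56  1.19  1.81 -0.57  1.17  1.27] end 0.067 path 0.067
[[0.07, 0.32, -0.53, 0.26, -0.65, -0.93], [-0.02, 0.3, -0.54, 0.26, -0.65, -0.93], [-0.1, 0.27, -0.55, 0.26, -0.65, -0.93], [-0.19, 0.23, -0.54, 0.26, -0.65, -0.93], [-0.26, 0.19, -0.53, 0.26, -0.65, -0.93], [-0.33, 0.13, -0.51, 0.26, -0.65, -0.93], [-0.39, 0.06, -0.48, 0.26, -0.65, -0.93], [-0.43, -0.01, -0.44, 0.26, -0.65, -0.93], [-0.47, -0.08, -0.4, 0.26, -0.65, -0.93], [-0.49, -0.16, -0.35, 0.26, -0.65, -0.93], [-0.49, -0.23, -0.3, 0.26, -0.65, -0.93], [0.31, 0.29, 0.59, -0.74, 0.24, -0.14], [0.28, 0.23, 0.63, -0.74, 0.24, -0.14], [0.26, 0.17, 0.66, -0.74, 0.24, -0.14], [0.23, 0.11, 0.68, -0.74, 0.24, -0.14], [0.21, 0.04, 0.69, -0.74, 0.24, -0.14], [0.18, -0.03, 0.7, -0.74, 0.24, -0.14], [0.16, -0.1, 0.7, -0.74, 0.24, -0.14], [0.14, -0.16, 0.69, -0.74, 0.24, -0.14], [0.12, -0.23, 0.68, -0.74, 0.24, -0.14]]
```

```bash
sed -i 's/time()-t0<100/time()-t0<45/; s/cl<.04/cl<.06/' p9.py; python3 p9.py
```

```text
[-1.54  0.43  0.96  1.8  -0.39  1.12 -0.9 ] [0.44 0.36 0.12] 0.013666857556688953 49.99955177307129
direct 14 [-1.05  0.33  0.66  1.8  -0.23  1.09  0.99] 0.04424243804076848
0.053 18 [-1.37  0.49  1.09  1.81 -0.47  1.13  1.2 ] end 0.064 path 0.064
0.053 23 [-1.41  0.56  1.19  1.81 -0.57  1.17  1.27] end 0.067 path 0.067
0.05 19 [-1.31  0.44  1.01  1.81 -0.42  1.11  1.15] end 0.061 path 0.061
0.048 21 [-1.29  0.43  0.98  1.8  -0.39  1.12  1.13] end 0.06 path 0.06
[[-0.1, -0.14, -0.67, 0.14, 0.49, -0.89], [-0.03, -0.16, -0.67, 0.14, 0.49, -0.89], [0.03, -0.17, -0.66, 0.14, 0.49, -0.89], [0.1, -0.18, -0.66, 0.14, 0.49, -0.89], [0.17, -0.17, -0.64, 0.14, 0.49, -0.89], [0.23, -0.16, -0.63, 0.14, 0.49, -0.89], [0.29, -0.14, -0.61, 0.14, 0.49, -0.89], [0.35, -0.11, -0.58, 0.14, 0.49, -0.89], [0.4, -0.08, -0.55, 0.14, 0.49, -0.89], [-0.78, -0.01, 0.3, 0.28, -0.41, -0.47], [-0.76, -0.05, 0.34, 0.28, -0.41, -0.47], [-0.73, -0.08, 0.39, 0.28, -0.41, -0.47], [-0.71, -0.11, 0.43, 0.28, -0.41, -0.47], [-0.67, -0.14, 0.48, 0.28, -0.41, -0.47], [-0.63, -0.16, 0.52, 0.28, -0.41, -0.47], [-0.59, -0.18, 0.56, 0.28, -0.41, -0.47], [-0.55, -0.2, 0.6, 0.28, -0.41, -0.47], [-0.5, -0.21, 0.64, 0.28, -0.41, -0.47]]
```

Emit:
carry_out(
  moves=[
    [-0.1,-0.14,-0.67,0.14,0.49,-0.89],
    [-0.03,-0.16,-0.67,0.14,0.49,-0.89],
    [0.03,-0.17,-0.66,0.14,0.49,-0.89],
    [0.1,-0.18,-0.66,0.14,0.49,-0.89],
    [0.17,-0.17,-0.64,0.14,0.49,-0.89],
    [0.23,-0.16,-0.63,0.14,0.49,-0.89],
    [0.29,-0.14,-0.61,0.14,0.49,-0.89],
    [0.35,-0.11,-0.58,0.14,0.49,-0.89],
    [0.4,-0.08,-0.55,0.14,0.49,-0.89],
    [-0.78,-0.01,0.3,0.28,-0.41,-0.47],
    [-0.76,-0.05,0.34,0.28,-0.41,-0.47],
    [-0.73,-0.08,0.39,0.28,-0.41,-0.47],
    [-0.71,-0.11,0.43,0.28,-0.41,-0.47],
    [-0.67,-0.14,0.48,0.28,-0.41,-0.47],
    [-0.63,-0.16,0.52,0.28,-0.41,-0.47],
    [-0.59,-0.18,0.56,0.28,-0.41,-0.47],
    [-0.55,-0.2,0.6,0.28,-0.41,-0.47],
    [-0.5,-0.21,0.64,0.28,-0.41,-0.47],
    [0,0,0,0,0,0],
  ],
)

```text
time: 22.28
ee_pos: [0.5132, 0.2295, 0.1168]
eef_rot: [0.129, 0.992, -0.004, 0.001]
ft_force: [-0.6, 0.5, -1.0]
width: 0.0134
grip_force: 50.0
```

```bash
python3 - <<'E'
from sim import *
np.set_printoptions(precision=4,suppress=True)
s=read_state();q=np.array(s['joint_positions']);print(s['time'],q.round(2),clear(q).round(3),s['ee_pos'],R.from_quat(s['eef_rot']).as_matrix().tolist(),s['ft_force'])
c=grab('side');P=cloud(c);im=c['pixels']
t=grab('top')
S=cv2.resize(im[160:220,165:275],(770,420),interpolation=cv2.INTER_CUBIC)
save('s2',S)
save('t2',cv2.resize(t['pixels'][140:205,205:325],(780,422),interpolation=cv2.INTER_CUBIC))
E
```

```text
22.275 [-1.36  0.49  1.08  1.81 -0.47  1.13  1.19] 0.064 [0.5132 0.2295 0.1168] [[-0.9665558687996318, 0.2564557718553138, 0.00043539761600730996], [0.25644168242712023, 0.9665180092609831, -0.008977822015049446], [-0.002723233911509498, -0.008565912460510907, -0.9999596037544627]] [-0.6161  0.5218 -1.004 ]
```

View pics/s2.png

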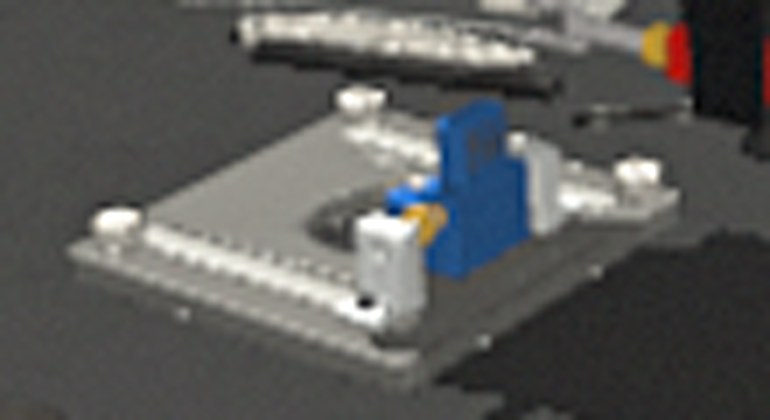

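The side crop shows the link between the lugs, with the brass collar at (425,225), lug B at (390,260) and the fork in the gripper at upper right (600,35). The rest I'll measure numerically along the bar line in the top view, relative to the lugs and the fork.

```bash
cat > prof.py <<'E'
from sim import *
np.set_printoptions(precision=4,suppress=True)
t=load('top'); im=t['pixels'].astype(np.float32); P=cloud(t); V=im.min(-1)
def smp(p):
    u,v=proj(t,p); return cv2.remap(im,np.float32(u).reshape(1,-1),np.float32(v).reshape(1,-1),cv2.INTER_CUBIC)[0].astype(int)
# screws refined
pts=[]
for u,v in ((261.8,107.9),(322.6,127.1),(305.8,188.3)):
    w=V[int(v)-7:int(v)+8,int(u)-7:int(u)+8]; g=np.clip(w-170,0,None); yy,xx=np.mgrid[0:15,0:15]
    pts.append(ray(t,(xx*g).sum()/g.sum()+int(u)-7,(yy*g).sum()/g.sum()+int(v)-7,.0215)[:2])
pts=np.array(pts);print(pts)
a,b,c=pts; C=(a+c)/2; d=a-c; yaw=np.arctan2(d[1],d[0])-np.pi/4; print('C',C,'yaw',np.degrees(yaw),np.linalg.norm(a-b),np.linalg.norm(b-c),np.linalg.norm(d)/2**.5)
Rz=R.from_euler('z',yaw)
H=lambda x,y,z:Rz.apply(np.array([x,y,z]))+np.r_[C,0]
if __name__=='__main__':
    ys=np.arange(-40,58,1.)
    for x,z in ((-45,.038),(-51,.038),(-39,.038)):
        print('x',x,'min channel along y from -40:',smp(np.array([H(x/1e3,y/1e3,z) for y in ys])).min(-1).tolist())
    k=np.arange(18,42,1.); print('collar rgb',[(int(y),*map(int,q)) for y,q in zip(k,smp(np.array([H(-.045,y/1e3,.036) for y in k])))])
    s=read_state(); M=R.from_quat(s['eef_rot']).as_matrix(); o=s['ee_pos']; f=-M[:,0]; l=M[:,1]
    base=o+np.array([0,0,-.0021])
    for dx in (.066,.072,.078): print('fork lat -10..10',dx,smp(np.array([base+f*dx+l*e/1e3 for e in range(-12,13)])).min(-1).tolist())
    print('along 40..100',smp(np.array([base+f*e/1e3 for e in range(40,100,2)])).min(-1).tolist())
E
python3 prof.py
```

```text
[[0.7481 0.194 ]
 [0.7123 0.0762]
 [0.5938 0.1083]]
C [0.6709 0.1512] yaw -15.972788587468104 0.12314422640169513 0.12278775032619901 0.12481291687327949
x -45 min channel along y from -40: [196, 201, 200, 195, 191, 185, 181, 179, 182, 181, 181, 176, 171, 159, 147, 133, 130, 127, 128, 123, 114, 100, 90, 75, 62, 44, 31, 27, 30, 30, 29, 26, 23, 26, 32, 33, 32, 32, 32, 30, 29, 31, 34, 32, 30, 29, 30, 32, 40, 53, 69, 73, 78, 88, 104, 118, 131, 137, 141, 142, 142, 142, 141, 141, 141, 141, 141, 141, 141, 141, 135, 128, 105, 81, 67, 72, 90, 108, 125, 131, 137, 137, 136, 135, 135, 135, 134, 135, 135, 133, 132, 131, 133, 136, 139, 140, 131, 120]
x -51 min channel along y from -40: [193, 188, 172, 143, 115, 93, 84, 91, 101, 115, 123, 128, 131, 132, 132, 133, 134, 132, 127, 116, 106, 90, 78, 61, 48, 34, 28, 25, 27, 27, 26, 27, 27, 28, 30, 31, 31, 30, 30, 32, 35, 34, 31, 28, 31, 46, 70, 89, 99, 107, 112, 113, 117, 127, 138, 144, 147, 147, 147, 146, 145, 145, 146, 145, 145, 145, 142, 140, 128, 112, 89, 71, 70, 87, 113, 129, 142, 143, 142, 141, 140, 139, 138, 138, 138, 138, 138, 137, 137, 137, 141
[... 934 characters left out ...]
 120, 109), (38, 145, 140, 126), (39, 151, 147, 132), (40, 156, 152, 137), (41, 156, 151, 137)]
fork lat -10..10 0.066 [149, 149, 149, 148, 145, 141, 131, 119, 107, 104, 113, 129, 140, 152, 157, 160, 160, 158, 157, 156, 157, 157, 156, 156, 156]
fork lat -10..10 0.072 [148, 147, 146, 147, 148, 148, 147, 143, 133, 119, 102, 92, 95, 109, 126, 143, 151, 154, 154, 155, 154, 154, 153, 152, 152]
fork lat -10..10 0.078 [148, 148, 147, 147, 147, 148, 148, 148, 147, 144, 138, 124, 108, 97, 98, 107, 122, 135, 146, 149, 151, 151, 151, 150, 150]
along 40..100 [172, 172, 173, 174, 172, 171, 169, 170, 168, 166, 163, 158, 149, 140, 130, 112, 95, 89, 96, 108, 121, 133, 143, 146, 146, 148, 148, 147, 146, 144]
```

View pics/t2.png

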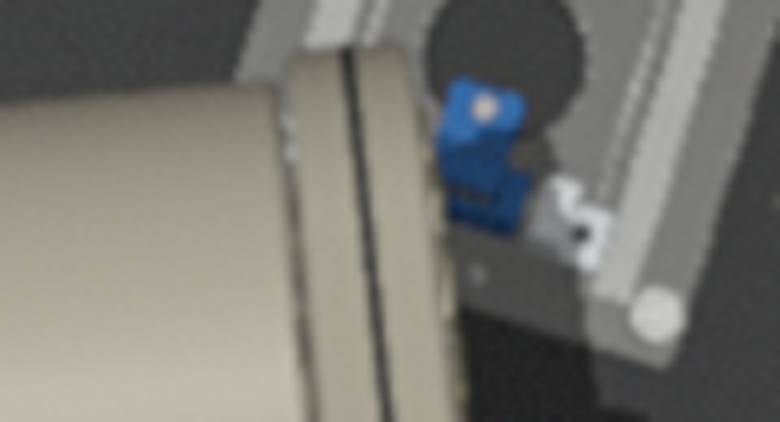

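This crop of the current top view shows the beige forearm covering the collar and lug B, with the link tab at (485,105). I'll use the side camera's depth instead to place the fork relative to lug B and the collar.

```bash
cat > rel.py <<'E'
from prof import *
def rel(cam):
    c=load(cam);Q=cloud(c); hsv=cv2.cvtColor(c['pixels'],cv2.COLOR_RGB2HSV);h,s_,v=[hsv[...,i].astype(int) for i in range(3)]
    L=Rz.inv().apply((Q-np.r_[C,0]).reshape(-1,3)).reshape(Q.shape)*1000; ok=c['range_z']>0
    def rep(n,m):
        if m.sum()>2: print(cam,n,m.sum(),'x',np.percentile(L[m][:,0],[5,50,95]).round(1),'y',np.percentile(L[m][:,1],[5,25,50,75,95]).round(1),'z',np.percentile(L[m][:,2],[5,50,95]).round(1))
    near=ok&(L[...,0]>-60)&(L[...,0]<-30)
    gr=(s_<60)&(v>110)
    rep('lugB outer',near&gr&(L[...,1]>44)&(L[...,1]<53)&(L[...,2]>20)&(L[...,2]<36))
    rep('lug top B',near&gr&(L[...,1]>35)&(L[...,1]<54)&(L[...,2]>37))
    rep('lug top A',near&gr&(L[...,1]<-18)&(L[...,1]>-40)&(L[...,2]>37))
    rep('collar',near&(h>12)&(h<32)&(s_>110)&(L[...,1]>15)&(L[...,1]<45))
    rep('block end',near&(h>100)&(h<125)&(s_>120)&(L[...,2]<39)&(L[...,2]>12))
    rep('tab',near&(h>100)&(h<125)&(s_>120)&(L[...,2]>46))
    rep('holder edge',ok&(v>60)&(L[...,1]>70)&(L[...,1]<80)&(abs(L[...,0])<50)&(L[...,2]>2)&(L[...,2]<9))
    s=read_state();M=R.from_quat(s['eef_rot']).as_matrix();fd=-M[:,0];o=s['ee_pos']+[0,0,-.0021]
    K=(Q-o); al=K@fd*1000; la=K@np.array([-fd[1],fd[0],0])*1000; hz=K[...,2]*1000
    m=ok&(al>45)&(al<95)&(abs(la)<12)&(abs(hz)<12)
    if m.sum(): print(cam,'fork n',m.sum(),'along',np.percentile(al[m],[2,50,98]).round(1),'lateral(+y side)',np.percentile(la[m],[5,25,50,75,95]).round(1),'h',np.percentile(hz[m],[2,50,98]).round(1))
    m=m&(al>68)
    if m.sum(): print('  tines',m.sum(),'lat',np.percentile(la[m],[5,25,50,75,95]).round(1),'h',np.percentile(hz[m],[2,50,98]).round(1),'alongmax',al[m].max())
    print('tcp in holder',(Rz.inv().apply(s['ee_pos']-np.r_[C,0])*1000).round(1),'fork yaw rel',np.degrees(np.arctan2(fd[1],fd[0])-yaw).round(2))
rel('side')
E
python3 rel.py | tail -n +3
python3 - <<'E'
# original top picture along the bar
from prof import *
a=cv2.imread('pics/a_top.png')[...,::-1].astype(np.float32)
def s2(p):
    u,v=proj(t,p); return cv2.remap(a,np.float32((u+.5)*1.5625-.5).reshape(1,-1),np.float32((v+.5)*1.5625-.5).reshape(1,-1),cv2.INTER_CUBIC)[0].astype(int)
ys=np.arange(-36,56,1.)
q=s2(np.array([H(-.045,y/1e3,.038) for y in ys])); print([(int(y),*map(int,r)) for y,r in zip(ys,q)])
E
```

```text
[0.5938 0.1083]]
C [0.6709 0.1512] yaw -15.972788587468104 0.12314422640169513 0.12278775032619901 0.12481291687327949
side lugB outer 39 x [-54.9 -50.7 -38.6] y [46.  49.7 51.  52.  52.6] z [20.9 28.6 35.1]
side lug top B 20 x [-53.7 -45.5 -37. ] y [42.3 47.1 50.1 51.5 53.3] z [37.3 38.  39.2]
side lug top A 10 x [-53.  -46.7 -39.9] y [-29.6 -24.9 -23.7 -21.  -19.1] z [37.2 37.9 39.1]
side collar 12 x [-51.6 -48.  -42.9] y [29.3 33.4 34.4 34.9 35.9] z [28.4 34.  38.1]
side block end 141 x [-54.7 -53.1 -43.7] y [-9.2  0.5 12.2 22.3 24.8] z [13.9 25.6 37.9]
side tab 61 x [-52.6 -50.1 -43.7] y [-1.8  3.2 10.9 15.8 18.1] z [47.6 57.3 62.7]
side holder edge 92 x [-43.5  -5.2  43.6] y [74.7 76.5 77.4 78.3 79.2] z [2.2 6.  8.8]
side fork n 64 along [47.2 62.1 79.9] lateral(+y side) [-2.  -0.9 -0.2  0.6  2.4] h [-9.7 -0.3  7.1]
  tines 22 lat [-2.  -1.  -0.2  0.3  1.4] h [-9.9  2.3  7.2] alongmax 80.50628636867548
tcp in holder [-172.5   32.9  118.9] fork yaw rel 1.04
[[0.7481 0.194 ]
 [0.7123 0.0762]
 [0.5938 0.1083]]
C [0.6709 0.1512] yaw -15.972788587468104 0.12314422640169513 0.12278775
[... 1233 characters left out ...]
, 160), (23, 133, 137, 150), (24, 158, 151, 144), (25, 177, 166, 150), (26, 181, 174, 159), (27, 176, 173, 167), (28, 174, 172, 171), (29, 177, 172, 167), (30, 185, 175, 158), (31, 198, 179, 141), (32, 206, 182, 129), (33, 202, 180, 131), (34, 194, 177, 139), (35, 181, 171, 156), (36, 174, 171, 170), (37, 176, 175, 176), (38, 176, 177, 179), (39, 178, 179, 180), (40, 182, 183, 184), (41, 188, 190, 190), (42, 197, 199, 200), (43, 207, 209, 210), (44, 213, 216, 216), (45, 217, 220, 221), (46, 217, 220, 221), (47, 216, 219, 220), (48, 216, 219, 220), (49, 215, 217, 219), (50, 214, 218, 218), (51, 214, 218, 218), (52, 214, 218, 218), (53, 214, 217, 217), (54, 208, 211, 211), (55, 198, 201, 202)]
```

Emit:
carry_out(
  moves=[
    [0,0,0,0,0,0.13],
    [-0.35,0.08,0.7,0,0,0],
    [-0.34,0.07,0.7,0,0,0],
    [0,0,0.5,0,0,0],
    [0,0,0,0,0,0],
    [0,0,0,0,0,0],
  ],
)

```text
time: 23.12
ee_pos: [0.543, 0.2282, 0.0436]
eef_rot: [0.138, 0.99, -0.002, 0.002]
ft_force: [1.1, 0.9, -1.0]
width: 0.0137
grip_force: 50.0
```

```bash
python3 - <<'E' | tail -n +6
from prof import *
for i in range(6):
    s=read_state(); q=np.array(s['joint_positions']); print((Rz.inv().apply(s['ee_pos']-np.r_[C,0])*1e3).round(1),(Rz.inv().apply(fk(q)[0]-np.r_[C,0])*1e3).round(1),s['ft_force'].round(1) if hasattr(s['ft_force'],'round') else s['ft_force'], s['time'])
    if i<5: grab('side')
E
python3 rel.py | tail -n +5
```

```text
[-144.1   39.    43.7] [-143.    39.2   43.1] [ 0.7 -0.  -0. ] 23.175
[-144.1   39.1   43.7] [-143.1   39.3   43.1] [ 0.7 -0.3 -1.6] 23.225
[-144.1   39.    43.5] [-143.1   39.3   43. ] [-0.  -0.4 -0.1] 23.275
[-144.1   39.    43.4] [-143.1   39.2   42.8] [ 0.2  0.7 -1.1] 23.325
[-144.2   38.9   43.2] [-143.1   39.1   42.6] [-0.2 -0.8 -0.2] 23.375
side lugB outer 42 x [-55.3 -49.6 -39. ] y [46.3 49.8 51.5 52.4 52.8] z [21.  28.5 35.2]
side lug top B 17 x [-53.5 -46.2 -36.9] y [43.3 45.7 48.7 50.9 52.8] z [37.3 37.8 38.8]
side collar 16 x [-51.1 -48.2 -42.4] y [25.9 32.5 34.5 35.  35.5] z [29.5 34.4 37.2]
side block end 36 x [-54.6 -51.7 -39.8] y [13.8 21.  22.9 24.4 25.4] z [13.3 18.6 34.6]
side holder edge 81 x [-44.9  -2.   40.9] y [75.8 77.  77.7 78.2 78.8] z [2.8 6.  8.9]
side fork n 58 along [45.2 67.5 93.2] lateral(+y side) [-4.3  0.3  1.5  3.1 10.4] h [-11.2  -3.3   5.3]
  tines 29 lat [-5.1 -0.5  2.   8.1 10.9] h [-11.4  -5.6   1.4] alongmax 93.65757071988145
tcp in holder [-144.2   38.9   43.2] fork yaw rel 0.12
```

Emit:
carry_out(
  moves=[
    [0,0,0.23,0,0,0],
    [0,0,0,0,0,0],
    [-0.15,0,0,0,0,0],
    [-0.15,0,0,0,0,0],
    [0,0,0,0,0,0],
  ],
)

```text
time: 24.0
ee_pos: [0.5552, 0.224, 0.0335]
eef_rot: [0.138, 0.99, -0.003, 0.002]
ft_force: [0.5, 0.0, -0.7]
width: 0.0136
grip_force: 50.0
```

```bash
cat > st.py <<'E'
from prof import *
import sys
grab('side')
for i in range(2):
    s=read_state(); print('T',(Rz.inv().apply(s['ee_pos']-np.r_[C,0])*1e3).round(1),'f(holder)',Rz.inv().apply(s['ft_force']).round(1), s['time'],'q',np.round(s['joint_positions'],2),clear(np.array(s['joint_positions'])).round(3),'w',s['width'])
    if i<1: grab('side')
c=load('side');Q=cloud(c);L=Rz.inv().apply((Q-np.r_[C,0]).reshape(-1,3)).reshape(Q.shape)*1000
hsv=cv2.cvtColor(c['pixels'],cv2.COLOR_RGB2HSV);S_=hsv[...,1].astype(int);V_=hsv[...,2].astype(int)
x0=(Rz.inv().apply(s['ee_pos']-np.r_[C,0])*1e3)
m=(c['range_z']>0)&(L[...,0]>x0[0]+46)&(L[...,0]<-57)&(abs(L[...,2]-x0[2]+2)<7)&(abs(L[...,1]-x0[1])<10)&(V_>90)&(S_<70)
if m.sum()>3: print('fork visible face y',np.percentile(L[m][:,1],[10,25,50,75,90]).round(1),'z',np.percentile(L[m][:,2],[5,50,95]).round(1),m.sum())
E
python3 st.py | tail -n +5
```

```text
T [-131.7   38.2   33.4] f(holder) [ 0.1  1.1 -0.8] 24.05 q [-1.17  0.66  0.94  1.78 -0.61  1.03  1.29] 0.053 w 0.01387274715477565
T [-132.    38.3   33.4] f(holder) [-0.1  0.  -1. ] 24.1 q [-1.17  0.66  0.94  1.78 -0.61  1.03  1.29] 0.053 w 0.013472397593880373
fork visible face y [38.  38.9 40.1 40.8 41.7] z [25.1 30.  33.7] 25
```

Emit:
carry_out(
  moves=[
    [-0.1,0,-0.02,0,0,0],
    [-0.12,0,0,0,0,0],
    [-0.12,0,0,0,0,0],
    [-0.1,0,0,0,0,0],
    [0,0,0,0,0,0],
  ],
)

```text
time: 24.72
ee_pos: [0.5717, 0.2194, 0.0342]
eef_rot: [0.138, 0.99, -0.003, 0.002]
ft_force: [0.6, 0.7, -0.8]
width: 0.0134
grip_force: 50.0
```

```bash
python3 st.py | tail -n +5; sed -i 's/fork n/forkn/' rel.py; python3 rel.py | grep -E "collar|tab|lugB"
```

```text
T [-114.4   38.3   34.2] f(holder) [ 0.1  0.3 -0.4] 24.775 q [-1.13  0.68  0.93  1.74 -0.62  1.04  1.31] 0.05 w 0.013558396421776996
T [-114.6   38.4   34.2] f(holder) [-0.4 -0.  -1.4] 24.825 q [-1.13  0.68  0.93  1.74 -0.62  1.04  1.31] 0.05 w 0.013619062402971439
fork visible face y [39.6 40.  40.5 41.  42.2] z [29.7 32.8 35.4] 9
side lugB outer 43 x [-54.9 -48.6 -35.5] y [44.3 48.8 51.  52.2 52.7] z [21.  28.5 34.6]
```

Emit:
carry_out(
  moves=[
    [0,-0.05,0,0,0,0],
    [0,-0.05,0,0,0,0],
    [0,0,0,0,0,0],
  ],
)

```text
time: 25.2
ee_pos: [0.5702, 0.2157, 0.0343]
eef_rot: [0.138, 0.99, -0.003, 0.002]
ft_force: [0.5, -0.3, -0.8]
width: 0.0137
grip_force: 50.0
```

```bash
python3 st.py | tail -n +5
```

```text
T [-114.6   34.4   34.3] f(holder) [-0.1  0.5 -1. ] 25.25 q [-1.13  0.68  0.93  1.74 -0.62  1.04  1.31] 0.05 w 0.013385977728029954
T [-114.6   34.5   34.3] f(holder) [ 0.5  0.7 -0.5] 25.3 q [-1.13  0.68  0.93  1.74 -0.62  1.04  1.31] 0.05 w 0.013444382044567417
fork visible face y [34.9 36.2 36.7 37.2 38.1] z [27.8 32.9 35.3] 12
```

Emit:
carry_out(
  moves=[
    [0,-0.04,0,0,0,0],
    [0,0,0,0,0,0],
  ],
)

```text
time: 25.55
ee_pos: [0.5699, 0.2148, 0.0343]
eef_rot: [0.138, 0.99, -0.003, 0.002]
ft_force: [1.3, 2.0, -1.1]
width: 0.0134
grip_force: 50.0
```

Emit:
carry_out(
  moves=[
    [0,-0.03,0,0,0,0],
    [0,0,0,0,0,0],
  ],
)

```text
time: 25.8
ee_pos: [0.5696, 0.2138, 0.0344]
eef_rot: [0.138, 0.99, -0.003, 0.002]
ft_force: [1.2, 4.6, -1.9]
width: 0.0137
grip_force: 50.1
```

Emit:
carry_out(
  moves=[
    [0,-0.03,0,0,0,0],
    [0,0,0,0,0,0],
  ],
)

```text
time: 26.05
ee_pos: [0.5692, 0.2124, 0.0344]
eef_rot: [0.138, 0.99, -0.003, 0.002]
ft_force: [-0.6, 5.2, -0.8]
width: 0.0133
grip_force: 50.1
```

```bash
python3 st.py | tail -n +5
```

```text
T [-114.6   30.9   34.4] f(holder) [-0.7  5.9 -1.8] 26.1 q [-1.13  0.68  0.93  1.75 -0.61  1.04  1.32] 0.05 w 0.013440237533849987
T [-114.7   31.    34.4] f(holder) [-1.   5.4 -0.6] 26.15 q [-1.13  0.68  0.93  1.75 -0.61  1.04  1.32] 0.05 w 0.013691663904157922
fork visible face y [32.4 33.2 33.7 34.7 35.5] z [30.2 33.1 35.5] 11
```

Emit:
carry_out(
  moves=[
    [0,-0.04,0,0,0,0],
    [0,0,0,0,0,0],
  ],
)

```text
time: 26.4
ee_pos: [0.5688, 0.2111, 0.0344]
eef_rot: [0.138, 0.99, -0.003, 0.002]
ft_force: [1.3, 5.5, -0.4]
width: 0.0136
grip_force: 50.1
```

Emit:
carry_out(
  moves=[
    [0,-0.025,0,0,0,0],
    [0,0,0,0,0,0],
  ],
)

```text
time: 26.65
ee_pos: [0.5685, 0.2104, 0.0344]
eef_rot: [0.138, 0.99, -0.002, 0.002]
ft_force: [0.2, 6.5, -1.1]
width: 0.0136
grip_force: 50.2
```

```bash
python3 st.py | tail -n +5
```

```text
T [-114.7   28.8   34.4] f(holder) [-0.5  6.1 -1.9] 26.7 q [-1.13  0.67  0.93  1.75 -0.61  1.04  1.32] 0.05 w 0.013455042809202235
T [-114.7   28.9   34.4] f(holder) [ 0.1  6.9 -1.7] 26.75 q [-1.13  0.67  0.93  1.75 -0.61  1.04  1.32] 0.05 w 0.013940811024869115
fork visible face y [30.1 30.6 31.4 32.2 33.4] z [30.  33.3 35.9] 14
```

Emit:
carry_out(
  moves=[
    [0,-0.03,0,0,0,0],
    [0,0,0,0,0,0],
    [0,0,0,0,0,0],
  ],
)

```text
time: 27.12
ee_pos: [0.5683, 0.2095, 0.0345]
eef_rot: [0.137, 0.991, -0.002, 0.002]
ft_force: [1.2, 7.8, -1.3]
width: 0.0136
grip_force: 50.2
```

```bash
python3 st.py | tail -n +5
```

```text
T [-114.8   27.9   34.5] f(holder) [-0.6  6.7 -1. ] 27.175 q [-1.13  0.67  0.93  1.76 -0.61  1.03  1.32] 0.05 w 0.013708320536613205
T [-114.8   27.9   34.5] f(holder) [-0.6  6.9 -0.3] 27.225 q [-1.13  0.67  0.93  1.76 -0.61  1.03  1.32] 0.05 w 0.013140094726460256
fork visible face y [29.2 30.1 31.  31.1 31.3] z [29.1 33.7 35.9] 12
```

Emit:
carry_out(
  moves=[
    [0,-0.015,0,0,0,0],
    [0,0,0,0,0,0],
  ],
)

```text
time: 27.48
ee_pos: [0.5681, 0.2091, 0.0345]
eef_rot: [0.137, 0.991, -0.002, 0.002]
ft_force: [1.4, 7.9, -1.1]
width: 0.0134
grip_force: 50.2
```

Emit:
carry_out(
  moves=[
    [0,0,-0.05,0,0,0],
    [0,0,-0.05,0,0,0],
    [0,0,0,0,0,0],
  ],
)

```text
time: 27.85
ee_pos: [0.5681, 0.2092, 0.0386]
eef_rot: [0.137, 0.991, -0.002, 0.002]
ft_force: [1.1, 7.0, -1.2]
width: 0.0137
grip_force: 50.2
```

```bash
python3 st.py | tail -n +5; python3 rel.py | grep -E "collar|tab"
```

```text
T [-114.8   27.5   38.5] f(holder) [-0.6  7.6 -1.6] 27.9 q [-1.13  0.67  0.94  1.75 -0.61  1.04  1.32] 0.05 w 0.013563258937750457
T [-114.8   27.5   38.5] f(holder) [ 0.2  6.7 -2.4] 27.95 q [-1.13  0.67  0.94  1.75 -0.61  1.04  1.32] 0.05 w 0.013751389765137593
fork visible face y [28.1 29.  30.5 31.7 33. ] z [34.  37.5 39.4] 15
```

Emit:
carry_out(
  moves=[
    [0,0,-0.05,0,0,0],
    [0,0,-0.05,0,0,0],
    [0,0,0,0,0,0],
  ],
)

```text
time: 28.32
ee_pos: [0.5683, 0.2092, 0.0427]
eef_rot: [0.137, 0.991, -0.002, 0.002]
ft_force: [1.2, 6.7, -0.2]
width: 0.0138
grip_force: 50.2
```

```bash
python3 st.py | tail -n +5; python3 rel.py | grep -E "collar|tab"
```

```text
T [-114.7   27.5   42.6] f(holder) [ 0.1  8.5 -1.8] 28.375 q [-1.14  0.66  0.94  1.75 -0.6   1.05  1.32] 0.051 w 0.013319627819755228
T [-114.7   27.5   42.5] f(holder) [-0.3  8.1 -1.3] 28.425 q [-1.14  0.66  0.94  1.75 -0.6   1.05  1.32] 0.051 w 0.01322439910150394
fork visible face y [28.3 29.5 30.8 31.8 32.1] z [38.2 42.9 44.3] 15
```

Emit:
carry_out(
  moves=[
    [0,0,-0.05,0,0,0],
    [0,0,-0.06,0,0,0],
    [0,0,0,0,0,0],
  ],
)

```text
time: 28.8
ee_pos: [0.5683, 0.2092, 0.0471]
eef_rot: [0.137, 0.991, -0.002, 0.002]
ft_force: [1.8, 7.0, -2.1]
width: 0.0134
grip_force: 50.2
```

```bash
python3 st.py | tail -n +5; python3 - <<'E' | tail -n +6
from prof import *
c=load('side');Q=cloud(c);L=Rz.inv().apply((Q-np.r_[C,0]).reshape(-1,3)).reshape(Q.shape)*1000
hsv=cv2.cvtColor(c['pixels'],cv2.COLOR_RGB2HSV);h,s_,v=[hsv[...,i].astype(int) for i in range(3)]
m=(c['range_z']>0)&(h>12)&(h<32)&(s_>90)&(abs(L[...,0]+45)<14)&(L[...,1]>10)&(L[...,1]<60)
print('brass',m.sum(),np.percentile(L[m],[5,50,95],axis=0).round(1).tolist() if m.any() else '')
m=(c['range_z']>0)&(h>100)&(h<125)&(s_>120)&(abs(L[...,0]+45)<14)&(abs(L[...,1]-10)<40)&(L[...,2]>42)
print('tab',m.sum(),np.percentile(L[m],[2,50,98],axis=0).round(1).tolist())
E
```

```text
T [-114.7   27.5   47. ] f(holder) [ 0.5  8.  -1.3] 28.85 q [-1.14  0.66  0.95  1.75 -0.6   1.05  1.31] 0.051 w 0.013475881690188157
T [-114.7   27.6   47. ] f(holder) [-0.9  7.  -1.8] 28.9 q [-1.14  0.66  0.95  1.75 -0.6   1.05  1.31] 0.051 w 0.013420298705120105
fork visible face y [30.4 30.6 31.1 31.9 32.4] z [44.1 46.7 48.6] 11
tab 3 [[-57.5, 15.4, 43.3], [-53.5, 16.6, 43.4], [-51.7, 26.8, 48.7]]
```

Emit:
carry_out(
  moves=[
    [0,0.05,0,0,0,0],
    [0,0.05,0,0,0,0],
    [0,0.05,0,0,0,0],
    [0,0.04,0,0,0,0],
    [0,0,0,0,0,0],
  ],
)

```text
time: 29.52
ee_pos: [0.5699, 0.2146, 0.0465]
eef_rot: [0.138, 0.99, -0.003, 0.002]
ft_force: [0.7, 2.5, -1.0]
width: 0.0134
grip_force: 50.0
```

```bash
python3 st.py | tail -n +5
```

```text
T [-114.6   33.2   46.6] f(holder) [-0.9  1.9 -1.6] 29.575 q [-1.14  0.66  0.95  1.74 -0.6   1.06  1.3 ] 0.051 w 0.013373660674592554
T [-114.6   33.3   46.6] f(holder) [ 0.2  0.8 -0.5] 29.625 q [-1.14  0.66  0.95  1.74 -0.6   1.06  1.3 ] 0.051 w 0.013468517346989487
fork visible face y [34.1 34.8 35.9 36.7 37.1] z [41.9 45.5 48.7] 13
```

Emit:
carry_out(
  moves=[
    [0,0.04,0,0,0,0],
    [0,0,0.05,0,0,0],
    [0,0,0.05,0,0,0],
    [0,0,0,0,0,0],
  ],
)

```text
time: 30.12
ee_pos: [0.5704, 0.2165, 0.0425]
eef_rot: [0.138, 0.99, -0.003, 0.002]
ft_force: [0.9, 0.6, -1.3]
width: 0.0133
grip_force: 50.0
```

```bash
python3 st.py | tail -n +5
```

```text
T [-114.6   35.2   42.6] f(holder) [-0.1  0.1 -1.2] 30.175 q [-1.14  0.67  0.94  1.74 -0.61  1.05  1.3 ] 0.051 w 0.013304336083978373
T [-114.6   35.1   42.6] f(holder) [-0.4  0.3 -1.2] 30.225 q [-1.14  0.67  0.94  1.74 -0.61  1.05  1.3 ] 0.051 w 0.013882379606163845
fork visible face y [36.  36.9 37.2 37.9 38.2] z [36.8 41.6 43.5] 11
```

Emit:
carry_out(
  moves=[
    [0.12,0,0,0,0,0],
    [0.2,0,0,0,0,0],
    [0.3,0,0,0,0,0],
    [0.5,0,0,0,0,0],
    [0.4,0,-0.5,0,0,0],
    [0.2,0,-0.8,0,0,0],
    [0,0,-0.5,0,0,0],
  ],
)

```text
time: 31.1
ee_pos: [0.5034, 0.2367, 0.1155]
eef_rot: [0.137, 0.991, -0.002, 0.002]
ft_force: [0.2, 0.5, -1.4]
width: 0.0139
grip_force: 50.0
```

```bash
python3 st.py | tail -n +5; cat > brass.py <<'E'
from prof import *
c=grab('side');Q=cloud(c);L=Rz.inv().apply((Q-np.r_[C,0]).reshape(-1,3)).reshape(Q.shape)*1000
hsv=cv2.cvtColor(c['pixels'],cv2.COLOR_RGB2HSV);h,s_,v=[hsv[...,i].astype(int) for i in range(3)]
N0=(c['range_z']>0)&(abs(L[...,0]+45)<14)
m=N0&(h>12)&(h<32)&(s_>80)&(L[...,1]>10)&(L[...,1]<60)
print('brass',m.sum(),np.percentile(L[m],[5,50,95],axis=0).round(1).tolist() if m.any() else '')
m=N0&(h>100)&(h<125)&(s_>120)&(abs(L[...,1]-10)<40)
for zz in (50,54,58,62,66,70):
    k=m&(abs(L[...,2]-zz)<2); 
    if k.sum(): print('blue z',zz,k.sum(),'y',np.percentile(L[k][:,1],[3,97]).round(1),'x',np.percentile(L[k][:,0],[3,50,97]).round(1))
k=N0&(s_<60)&(v>110)&(L[...,2]>39.5)&(L[...,1]>36)&(L[...,1]<60); print('bar on lug',k.sum(),np.percentile(L[k],[5,50,95],axis=0).round(1).tolist() if k.any() else '')
E
python3 brass.py | tail -n +5; cp p9.py p10.py
```

```text
T [-183.2   36.7  117.6] f(holder) [2.5 1.2 2.6] 31.15 q [-1.4   0.48  1.09  1.83 -0.46  1.12  1.16] 0.066 w 0.013558659670687364
T [-183.1   36.5  116.2] f(holder) [ 0.6 -0.1 -0.6] 31.2 q [-1.39  0.48  1.09  1.83 -0.46  1.12  1.16] 0.066 w 0.013675509626556748
fork visible face y [36.  37.1 38.  39.3 39.8] z [108.7 115.  120.6] 48
brass 0 
blue z 58 1 y [2.6 2.6] x [-58.8 -58.8 -58.8]
blue z 62 2 y [-6.3  1.5] x [-58.3 -57.9 -57.6]
bar on lug 0
```

```bash
python3 - <<'E' | tail -n +5
from prof import *
for cam in ('side','top'):
    c=grab(cam);Q=cloud(c);L=Rz.inv().apply((Q-np.r_[C,0]).reshape(-1,3)).reshape(Q.shape)*1000
    hsv=cv2.cvtColor(c['pixels'],cv2.COLOR_RGB2HSV);h,s_,v=[hsv[...,i].astype(int) for i in range(3)]
    for nm,m in (('blue',(h>100)&(h<125)&(s_>110)),('brass',(h>12)&(h<32)&(s_>80)&(v>90))):
        m=m&(c['range_z']>0)&(abs(L[...,0])<130)&(abs(L[...,1])<120)&(L[...,2]>0)
        n,l,st,ce=cv2.connectedComponentsWithStats(m.astype(np.uint8))
        for i in range(1,n):
            if st[i,4]>3: print(cam,nm,st[i],np.percentile(L[l==i],[3,50,97],axis=0).round(0).tolist())
E
```

```text
side blue [226 175  20  26 198] [[-82.0, 0.0, 10.0], [-68.0, 12.0, 31.0], [-43.0, 29.0, 62.0]]
side brass [241 191   6   6  22] [[-95.0, -15.0, 10.0], [-87.0, 20.0, 34.0], [-69.0, 25.0, 38.0]]
top blue [263 163  22  26 260] [[-80.0, -14.0, 25.0], [-62.0, 4.0, 40.0], [-42.0, 20.0, 64.0]]
```

The link came along with the withdrawing fork: it now stands upright on the plate near holder (-62,4), swung out of the lugs. It had already rested sprung-out on lug B for about half a second before that. I'll put the tool back first.

```bash
cat >> sim.py <<'E'
def cart(q,W,vmax=.9):
    o,r=fk(q);X=[]
    for o2,r2 in W:
        w=(r.inv()*r2).as_rotvec(); n=int(np.ceil(max(np.abs(r.inv().apply(o2-o)/.04).max()/vmax,np.linalg.norm(o2-o)/.04/vmax,np.abs(np.degrees(w)/8).max()/.97,np.linalg.norm(np.degrees(w)/8)/1.25,1)))
        for i in range(n):
            a=r*R.from_rotvec(w*i/n); X.append(np.r_[a.inv().apply(o2-o)/n/.04,np.degrees(w/n)/8])
        o,r=o2,r2
    return np.array(X).round(2)
def off():
    "fk model minus measured"
    s=read_state(); q=np.array(s['joint_positions']); return q,fk(q)[0]-np.array(s['ee_pos'])
E
python3 - <<'E'
from sim import *
np.set_printoptions(precision=3,suppress=True)
q,d=off(); print(q,d)
rt=down(64.17)
X=cart(q,[(np.array([.438,.356,.12])+d,rt)]); x,tr=followb(q,X); print(len(X),x,min(clear(t) for t in tr)); print(json.dumps(X.tolist()))
E
```

```text
[-1.392  0.481  1.09   1.833 -0.466  1.117  1.158] [ 0.001  0.    -0.001]
13 [-1.738  0.703  1.34   1.812 -0.721  1.237 -0.634] 0.06720596179749132
[[0.18, 0.19, -0.01, -0.0, 0.0, 0.96], [0.21, 0.16, -0.01, -0.0, 0.0, 0.96], [0.23, 0.13, -0.01, -0.0, 0.0, 0.96], [0.24, 0.1, -0.01, -0.0, 0.0, 0.96], [0.25, 0.07, -0.01, -0.0, 0.0, 0.96], [0.26, 0.03, -0.01, -0.0, 0.0, 0.96], [0.26, -0.0, -0.01, -0.0, 0.0, 0.96], [0.26, -0.04, -0.01, -0.0, 0.0, 0.96], [0.25, -0.07, -0.01, -0.0, 0.0, 0.96], [0.24, -0.11, -0.01, -0.0, 0.0, 0.96], [0.22, -0.14, -0.01, -0.0, 0.0, 0.96], [0.2, -0.17, -0.01, -0.0, 0.0, 0.96], [0.18, -0.19, -0.01, -0.0, 0.0, 0.96]]
```

Emit:
carry_out(
  moves=[
    [0.18,0.19,-0.01,0,0,0.96],
    [0.21,0.16,-0.01,0,0,0.96],
    [0.23,0.13,-0.01,0,0,0.96],
    [0.24,0.1,-0.01,0,0,0.96],
    [0.25,0.07,-0.01,0,0,0.96],
    [0.26,0.03,-0.01,0,0,0.96],
    [0.26,0,-0.01,0,0,0.96],
    [0.26,-0.04,-0.01,0,0,0.96],
    [0.25,-0.07,-0.01,0,0,0.96],
    [0.24,-0.11,-0.01,0,0,0.96],
    [0.22,-0.14,-0.01,0,0,0.96],
    [0.2,-0.17,-0.01,0,0,0.96],
    [0.18,-0.19,-0.01,0,0,0.96],
    [0,0,0,0,0,0],
  ],
)

```text
time: 33.1
ee_pos: [0.438, 0.3553, 0.1175]
eef_rot: [0.846, 0.533, -0.001, 0.004]
ft_force: [0.1, -0.6, -0.5]
width: 0.014
grip_force: 50.0
```

```bash
python3 - <<'E'
from h import *
np.set_printoptions(precision=3,suppress=True)
plan([.438,.356,.034],64.17)
c=grab('top');Q=cloud(c);hsv=cv2.cvtColor(c['pixels'],cv2.COLOR_RGB2HSV);h,s_,v=[hsv[...,i].astype(int) for i in range(3)]
ok=c['range_z']>0
b=ok&(h>100)&(h<125)&(s_>110)&(abs(Q[...,0]-.63)<.08)&(abs(Q[...,1]-.16)<.09)
for lo,hi in ((.055,.07),(.033,.048),(.02,.033)):
    m=b&(Q[...,2]>lo)&(Q[...,2]<hi)
    if m.sum()>4:
        uv=np.argwhere(m)[:,::-1]; W=np.array([ray(c,u,w,np.median(Q[m][:,2]))[:2] for u,w in uv]); print('blue',lo,m.sum(),np.median(Q[m],0),cv2.minAreaRect((W*1000).astype(np.float32)))
m=ok&(h>12)&(h<32)&(s_>70)&(v>90)&(abs(Q[...,0]-.6)<.1)&(abs(Q[...,1]-.18)<.09)
print('brass',m.sum(),np.median(Q[m],0) if m.any() else '')
E
```

```text
shift units [ 0.028 -0.019  2.087] turn units 0.028 tilt [ 0.003 -0.008 -1.   ] t 33.1
blue 0.055 93 [0.608 0.17  0.061] ((608.0245361328125, 169.6592254638672), (12.242119789123535, 25.560813903808594), 35.34475326538086)
blue 0.033 77 [0.604 0.169 0.04 ] ((607.6403198242188, 168.9547119140625), (15.16119384765625, 40.310035705566406), 35.320770263671875)
blue 0.02 99 [0.623 0.179 0.028] ((618.389892578125, 174.3656005859375), (38.002044677734375, 39.23326110839844), 36.617034912109375)
brass 17 [0.594 0.193 0.036]
```

Emit:
carry_out(
  moves=[
    [0.03,-0.02,0.8,0,0,0.03],
    [0,0,0.7,0,0,0],
    [0,0,0.4,0,0,0],
    [0,0,0.2,0,0,0],
    [0,0,0,0,0,0],
    [0,0,0,0,0,0],
  ],
)

```text
time: 33.9
ee_pos: [0.4388, 0.3562, 0.0352]
eef_rot: [0.848, 0.53, 0.0, 0.004]
ft_force: [-1.8, 0.4, -0.8]
width: 0.0134
grip_force: 50.0
```

Emit:
carry_out(
  moves=[
    [0,0,0.05,0,0,0],
    [0,0,0,0,0,0],
  ],
)

```text
time: 34.15
ee_pos: [0.4385, 0.3564, 0.0328]
eef_rot: [0.848, 0.53, 0.0, 0.003]
ft_force: [-2.2, 1.3, -0.3]
width: 0.0132
grip_force: 50.0
```

Emit:
carry_out(
  moves=[
    [0,0,0,0,0,0],
    [0,0,0,0,0,0],
    [0,0,0,0,0,0],
    [0,0,0,0,0,0],
  ],
  fingers=40,
)

```text
time: 34.65
ee_pos: [0.4385, 0.356, 0.0326]
eef_rot: [0.848, 0.53, -0.0, 0.004]
ft_force: [-0.1, -0.0, 0.0]
width: 0.0384
grip_force: 0.0
```

Emit:
carry_out(
  moves=[
    [0,0,-0.5,0,0,0],
    [0,0,-0.9,0,0,0],
    [0,0,-0.9,0,0,0],
    [0,0,-0.5,0,0,0],
  ],
)

```text
time: 35.15
ee_pos: [0.439, 0.3567, 0.1475]
eef_rot: [0.848, 0.53, 0.001, 0.003]
ft_force: [-0.5, -0.5, -0.0]
width: 0.0398
grip_force: 0.0
```

```bash
python3 look.py; cat > p11.py <<'E'
from sim import *
np.set_printoptions(precision=3,suppress=True)
q,d=off()
for yw in (125.3,-54.7):
    X=cart(q,[(np.array([.608,.170,.15])+d,down(yw))]); x,tr=followb(q,X); print(yw,len(X),x,min(clear(t) for t in tr),[round(clear(t),3) for t in tr][-1]); print(json.dumps(X.tolist()))
E
python3 p11.py
```

```text
q [-1.74  0.6   1.31  1.78 -0.61  1.25 -0.72] 0.077 [0.4398 0.357  0.1494] [1.3004 0.2985 2.8525] 0.04035076473927443
handle ((445.1853942871094, 369.4954528808594), (78.65950775146484, 13.83142375946045), 63.59912872314453) zmed 0.0382270175386876
125.3 8 [-1.031  0.567  0.952  1.586 -0.476  1.245  0.623] 0.04309978589092102 0.043
[[-0.29, 0.73, 0.0, 0.01, 0.0, -0.96], [-0.39, 0.68, 0.0, 0.01, 0.0, -0.96], [-0.48, 0.62, 0.0, 0.01, 0.0, -0.96], [-0.56, 0.56, 0.0, 0.01, 0.0, -0.96], [-0.63, 0.48, 0.0, 0.01, 0.0, -0.96], [-0.68, 0.39, -0.0, 0.01, 0.0, -0.96], [-0.73, 0.29, -0.0, 0.01, 0.0, -0.96], [-0.76, 0.19, -0.0, 0.01, 0.0, -0.96]]
-54.7 16 [-1.206  0.817  1.34   1.605 -0.806  1.372 -2.302] 0.05529291419521011 0.055
[[-0.15, 0.36, 0.0, 0.0, -0.0, 0.93], [-0.1, 0.38, 0.0, 0.0, -0.0, 0.93], [-0.05, 0.39, 0.0, 0.0, -0.0, 0.93], [0.0, 0.39, 0.0, 0.0, -0.0, 0.93], [0.05, 0.39, 0.0, 0.0, -0.0, 0.93], [0.1, 0.38, 0.0, 0.0, -0.0, 0.93], [0.15, 0.36, 0.0, 0.0, -0.0, 0.93], [0.2, 0.34, 0.0, 0.0, -0.0, 0.93], [0.24, 0.31, 0.0, 0.0, -0.0, 0.93], [0.28, 0.28, 0.0, 0.0, -0.0, 0.93], [0.31, 0.24, 0.0, 0.0, -0.0, 0.93], [0.34, 0.2, 0.0, 0.0, -0.0, 0.93], [0.36, 0.15, -0.0, 0.0, -0.0, 0.93], [0.38, 0.11, -0.0, 0.0, -0.0, 0.93], [0.39, 0.06, -0.0, 0.0, -0.0, 0.93], [0.39, 0.01, -0.0, 0.0, -0.0, 0.93]]
```

The tool is back on its rest, with the handle top at 38.2 mm and seated. Next I go over the link.

Emit:
carry_out(
  moves=[
    [-0.15,0.36,0,0,0,0.93],
    [-0.1,0.38,0,0,0,0.93],
    [-0.05,0.39,0,0,0,0.93],
    [0,0.39,0,0,0,0.93],
    [0.05,0.39,0,0,0,0.93],
    [0.1,0.38,0,0,0,0.93],
    [0.15,0.36,0,0,0,0.93],
    [0.2,0.34,0,0,0,0.93],
    [0.24,0.31,0,0,0,0.93],
    [0.28,0.28,0,0,0,0.93],
    [0.31,0.24,0,0,0,0.93],
    [0.34,0.2,0,0,0,0.93],
    [0.36,0.15,0,0,0,0.93],
    [0.38,0.11,0,0,0,0.93],
    [0.39,0.06,0,0,0,0.93],
    [0.39,0.01,0,0,0,0.93],
    [0,0,0,0,0,0],
  ],
)

```text
time: 37.33
ee_pos: [0.6058, 0.168, 0.1469]
eef_rot: [0.887, -0.462, 0.003, 0.002]
ft_force: [-0.7, -0.2, -0.0]
width: 0.0396
grip_force: 0.0
```

```bash
cat > tab.py <<'E'
from sim import *
np.set_printoptions(precision=4,suppress=True)
c=grab('wrist');Q=cloud(c);hsv=cv2.cvtColor(c['pixels'],cv2.COLOR_RGB2HSV);h,s_,v=[hsv[...,i].astype(int) for i in range(3)]
b=(c['range_z']>0)&(h>100)&(h<125)&(s_>110)&(v>40)
for lo,hi in ((.056,.068),(.034,.046)):
    m=b&(Q[...,2]>lo)&(Q[...,2]<hi)
    if m.sum()>20:
        uv=np.argwhere(m)[:,::-1]; W=np.array([ray(c,u,w,np.median(Q[m][:,2]))[:2] for u,w in uv]); print('blue',lo,m.sum(),np.median(Q[m],0),cv2.minAreaRect((W*1000).astype(np.float32)))
s=read_state();q=np.array(s['joint_positions']);print(s['ee_pos'],q.round(2),clear(q).round(3),s['time'])
E
python3 tab.py; python3 -c "
from h import *
plan([.608,.170,.052],-54.7)"
```

```text
blue 0.056 605 [0.6103 0.1688 0.0621] ((610.3159790039062, 168.99440002441406), (12.085396766662598, 26.351041793823242), 35.07879638671875)
blue 0.034 353 [0.6167 0.1587 0.0403] ((610.2239379882812, 169.0873565673828), (15.55411434173584, 39.535274505615234), 34.966835021972656)
[0.6054 0.169  0.1467] [-1.2   0.81  1.32  1.61 -0.79  1.36 -2.31] 0.055 37.375
shift units [-2.000e-03 -7.000e-02  2.367e+00] turn units -0.023 tilt [ 0.0036 -0.0067 -1.    ] t 37.38
```

Emit:
carry_out(
  moves=[
    [0.07,-0.1,0.6,0,0,0],
    [0,0,0.7,0,0,0],
    [0,0,0.6,0,0,0],
    [0,0,0.32,0,0,0],
    [0,0,0,0,0,0],
    [0,0,0,0,0,0],
  ],
)

```text
time: 38.12
ee_pos: [0.6111, 0.1688, 0.0584]
eef_rot: [0.887, -0.462, 0.003, 0.002]
ft_force: [-0.1, 0.1, 0.2]
width: 0.0402
grip_force: 0.0
```

Emit:
carry_out(
  moves=[
    [0,0,0,0,0,0],
    [0,0,0,0,0,0],
    [0,0,0,0,0,0],
    [0,0,0,0,0,0],
    [0,0,0,0,0,0],
  ],
  fingers=5,
  force=30,
)

```text
time: 38.75
ee_pos: [0.6106, 0.1688, 0.0576]
eef_rot: [0.887, -0.462, 0.003, 0.002]
ft_force: [0.9, -0.3, 2.0]
width: 0.0119
grip_force: 30.0
```

Emit:
carry_out(
  moves=[
    [-0.08,0,-0.02,0,0,0],
    [-0.12,0,-0.02,0,0,0],
    [-0.15,0,-0.02,0,0,0],
    [0,0,0,0,0,0],
  ],
)

```text
time: 39.25
ee_pos: [0.6022, 0.1812, 0.0598]
eef_rot: [0.887, -0.461, 0.003, 0.002]
ft_force: [-0.1, 0.3, -1.6]
width: 0.0117
grip_force: 30.0
```

Emit:
carry_out(
  moves=[
    [0,0,-0.3,0,0,0],
    [0,0,-0.8,0,0,0],
    [0,0,-0.8,0,0,0],
    [0,0,-0.3,0,0,0],
  ],
)

```text
time: 39.75
ee_pos: [0.6031, 0.1804, 0.1502]
eef_rot: [0.887, -0.462, 0.004, 0.001]
ft_force: [-0.5, 0.5, -2.1]
width: 0.0116
grip_force: 30.0
```

```bash
python3 - <<'E'
from sim import *
np.set_printoptions(precision=3,suppress=True)
s=read_state(); print(s['width'],s['grip_force'],s['ee_pos'])
c=grab('top');Q=cloud(c)
z=Q[...,2]; m=(c['range_z']>0)&(z>.019)&(z<.026)&(np.hypot(Q[...,0]-.585,Q[...,1]-.355)<.075)
p=Q[m][:,:2]*1000; print('rim n',m.sum(),cv2.fitEllipse(p.astype(np.float32)),p.min(0),p.max(0),cv2.minEnclosingCircle(p.astype(np.float32)))
q,d=off()
for yw in (-54.7,-25,0,20):
    # link yaw = tool yaw + 90 ; mid offset (5,8) in link frame
    a=np.radians(yw+90); off2=np.array([.005*np.cos(a)+.008*np.sin(-a)*1, 0,0])
    X=cart(q,[(np.array([.585,.355,.15])+d,down(yw))]); x,tr=followb(q,X); print(yw,len(X),x,round(min(clear(t) for t in tr),3),round(clear(x),3)); 
E
```

```text
0.011639760200972146 29.999383091926575 [0.603 0.18  0.15 ]
rim n 280 ((599.46337890625, 362.4274597167969), (106.29449462890625, 106.38497161865234), 78.85428619384766) [544.985 308.519] [653.122 417.065] ((599.7294921875, 362.5766296386719), 54.88093566894531)
-54.7 5 [-1.351  0.886  1.268  1.439 -0.845  1.422 -2.6  ] 0.058 0.064
-25 5 [-1.31   0.797  1.141  1.437 -0.725  1.366 -2.15 ] 0.058 0.061
0 8 [-1.27   0.745  1.049  1.431 -0.649  1.34  -1.758] 0.057 0.059
20 10 [-1.233  0.707  0.974  1.428 -0.589  1.322 -1.443] 0.056 0.057
```

```bash
python3 - <<'E'
from sim import *
q,d=off()
X=cart(q,[(np.array([.6047,.3546,.13])+d,down(-25))]); x,tr=followb(q,X); print(x.round(2),min(clear(t) for t in tr)); print(json.dumps(X.tolist()))
E
```

```text
[-1.26  0.84  1.11  1.4  -0.75  1.35 -2.14] 0.05680199592832903
[[-0.71, -0.5, 0.1, -0.0, -0.01, -0.75], [-0.65, -0.58, 0.1, -0.0, -0.01, -0.75], [-0.59, -0.64, 0.1, -0.0, -0.01, -0.75], [-0.52, -0.7, 0.1, -0.0, -0.01, -0.75], [-0.44, -0.75, 0.1, -0.0, -0.01, -0.75]]
```

Emit:
carry_out(
  moves=[
    [-0.71,-0.5,0.1,0,-0.01,-0.75],
    [-0.65,-0.58,0.1,0,-0.01,-0.75],
    [-0.59,-0.64,0.1,0,-0.01,-0.75],
    [-0.52,-0.7,0.1,0,-0.01,-0.75],
    [-0.44,-0.75,0.1,0,-0.01,-0.75],
    [0,0,0,0,0,0],
    [0,0,0,0,0,0],
  ],
)

```text
time: 40.67
ee_pos: [0.6035, 0.3538, 0.1263]
eef_rot: [0.976, -0.217, -0.001, 0.002]
ft_force: [-0.4, -0.5, -1.2]
width: 0.0117
grip_force: 30.0
```

```bash
python3 -c "
from h import *
plan([.6047,.3546,.0535],-25)
print(read_state()['width'],read_state()['ft_force'])"
```

```text
shift units [ 0.021 -0.038  1.819] turn units -0.009 tilt [-0.0026 -0.0031 -1.    ] t 40.67
0.0116527911789388 [-0.36898184 -0.50506172 -1.22892675]
```

Emit:
carry_out(
  moves=[
    [0.02,-0.04,0.5,0,0,0],
    [0,0,0.5,0,0,0],
    [0,0,0.4,0,0,0],
    [0,0,0.2,0,0,0],
    [0,0,0.1,0,0,0],
    [0,0,0.05,0,0,0],
    [0,0,0.03,0,0,0],
    [0,0,0,0,0,0],
    [0,0,0,0,0,0],
  ],
)

```text
time: 41.8
ee_pos: [0.6049, 0.3558, 0.0561]
eef_rot: [0.976, -0.216, -0.001, 0.001]
ft_force: [0.5, 0.1, -1.0]
width: 0.012
grip_force: 30.0
```

Emit:
carry_out(
  moves=[
    [0,0,0.04,0,0,0],
    [0,0,0.03,0,0,0],
    [0,0,0,0,0,0],
    [0,0,0,0,0,0],
  ],
)

```text
time: 42.3
ee_pos: [0.6048, 0.3558, 0.0531]
eef_rot: [0.976, -0.216, -0.001, 0.001]
ft_force: [-1.0, -0.2, -2.0]
width: 0.0116
grip_force: 30.0
```

Emit:
carry_out(
  moves=[
    [0,0,0.025,0,0,0],
    [0,0,0,0,0,0],
    [0,0,0,0,0,0],
  ],
)

```text
time: 42.68
ee_pos: [0.6049, 0.3558, 0.0521]
eef_rot: [0.976, -0.216, -0.001, 0.001]
ft_force: [0.3, 0.4, -1.5]
width: 0.0116
grip_force: 30.0
```

Emit:
carry_out(
  moves=[
    [0,0,0.02,0,0,0],
    [0,0,0.02,0,0,0],
    [0,0,0,0,0,0],
  ],
)

```text
time: 43.05
ee_pos: [0.605, 0.3557, 0.0517]
eef_rot: [0.976, -0.216, -0.001, 0.001]
ft_force: [-3.7, -1.9, 8.2]
width: 0.012
grip_force: 30.0
```

Emit:
carry_out(
  moves=[
    [0,0,-0.025,0,0,0],
    [0,0,0,0,0,0],
  ],
)

```text
time: 43.3
ee_pos: [0.605, 0.3558, 0.0517]
eef_rot: [0.976, -0.216, -0.001, 0.001]
ft_force: [-1.2, -0.7, 3.8]
width: 0.0118
grip_force: 30.0
```

Emit:
carry_out(
  moves=[
    [0,0,0,0,0,0],
    [0,0,0,0,0,0],
    [0,0,0,0,0,0],
    [0,0,0,0,0,0],
  ],
  fingers=40,
)

```text
time: 43.8
ee_pos: [0.6048, 0.3557, 0.0514]
eef_rot: [0.976, -0.216, -0.001, 0.001]
ft_force: [0.1, -0.2, -0.8]
width: 0.038
grip_force: 0.0
```

Emit:
carry_out(
  moves=[
    [0,0,-0.2,0,0,0],
    [0,0,-0.6,0,0,0],
    [0,0,-0.8,0,0,0],
    [0,0,-0.8,0,0,0],
    [0,0,0,0,0,0],
    [0,0,0,0,0,0],
  ],
)

```text
time: 44.55
ee_pos: [0.605, 0.356, 0.148]
eef_rot: [0.976, -0.216, -0.001, 0.001]
ft_force: [-0.2, 0.2, -1.0]
width: 0.0399
grip_force: 0.0
```

```bash
python3 tab.py; python3 - <<'E'
from h import *
np.set_printoptions(precision=3,suppress=True)
c=load('wrist');Q=cloud(c)
m=(c['range_z']>0)&(Q[...,2]>.018)&(Q[...,2]<.026)&(np.hypot(Q[...,0]-.6,Q[...,1]-.362)<.07); p=Q[m][:,:2]*1000
print('rim wrist',m.sum(),p.min(0),p.max(0))
c=grab('top');Q=cloud(c);hsv=cv2.cvtColor(c['pixels'],cv2.COLOR_RGB2HSV);h,s=[hsv[...,i].astype(int) for i in (0,1)]
m=(s>150)&((h<8)|(h>172)); print('red top',m.sum(),np.median(Q[m],0))
m=(c['range_z']>0)&(h>100)&(h<125)&(s>110)&(np.hypot(Q[...,0]-.6,Q[...,1]-.36)<.07); print('blue top',m.sum(),np.percentile(Q[m],[3,50,97],axis=0).tolist() if m.any() else '')
E
```

```text
blue 0.056 301 [0.604  0.3561 0.0566] ((604.0206298828125, 355.86077880859375), (10.133188247680664, 24.15399742126465), 64.77301025390625)
blue 0.034 217 [0.6163 0.3511 0.0349] ((604.6163330078125, 356.39483642578125), (14.124996185302734, 38.09153366088867), 65.41725158691406)
[0.6047 0.356  0.1473] [-1.25  0.83  1.12  1.38 -0.74  1.38 -2.15] 0.058 44.6
rim wrist 2220 [546.139 308.549] [655.771 417.941]
red top 303 [0.442 0.358 0.037]
blue top 5 [[0.5809865586056506, 0.3373199274380079, 0.047586718759544504], [0.5827770818832229, 0.3377875318668673, 0.22525789648678252], [0.6147008279805645, 0.3746041201904779, 0.22789406505673293]]
```

The link stands upright in the dish: tab top at 56.6 mm, which is 4 mm floor plus 52 mm, and its middle is about 2 mm from the dish's centre. The tool is seated on its rest and the gripper is clear, so I'm handing in.

```bash
python3 -c "
from bench import r
print(r.close_job())"
```

```text
the job is handed in; nothing more can be done
None
```

The job is handed in at about 45 s, verdict not shown: the link stands upright in the dish about 2 mm off centre and the tool is seated on its rest, but after the tip had sprung out above lug B (judged from fork forces and positions, not seen by camera) the withdrawing fork dragged the link out of its lugs, so it was picked up from the holder plate.

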